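Crack-test the welds of a batch of motorcycle brackets

TASK

Set the crack detector's sensitivity fader to the bold mark on its scale, take the pen from its stand and, working from left to right as seen from the robot, run its tip lightly and slowly (2 to 3 cm a second) along the whole weld of each bracket on the bench, from the weld's left end to its right end. When all are tested, put the pen back fully home in its stand, slide the fader back to zero, and set the tested brackets flat on their feet in the aluminium tray. Leave the other things on the bench alone.

Things in the scene. Friction and masses are not known exactly. Their poses are not given: they have to be found in the camera images.
- tab: Plate bracket, leftmost (largest y) when present. Steel, 0.4 kg. Foot plate 60 x 110 mm (x, y), 6 thick, origin centre of its underside, z up, +y to the robot's left within 0.35 rad. Upright plate at x -30 to -22, 100 mm long (y), 52 mm high from the bench, flush with the foot's -x edge. Straight fillet weld along the upright's +x foot.
- boss: Round-boss bracket, between the other two. Steel, 0.4 kg. Foot plate 64 x 100 mm (x, y), 6 thick, origin centre of its underside, z up, +y to the robot's left within 0.35 rad. Upright round boss 38 mm in diameter, axis at x -13, y 0, 52 mm high from the bench, flush with the foot's -x edge. Weld round the +x half of the boss's foot: trace a half circle of 25 mm radius about the axis.
- box: Box-tube bracket, rightmost (smallest y) when present. Steel, 0.4 kg. Foot plate 64 x 110 mm (x, y), 6 thick, origin centre of its underside, z up, +y to the robot's left within 0.35 rad. Upright tube 32 (x) by 44 (y) mm, at x -32 to 0, 52 mm high from the bench, flush with the foot's -x edge. Weld round three sides of the tube's foot: +y, then +x, then -y.
- tab_s0 (a point): The weld of the plate bracket, left end (+y is left), for the pen's tip: 3 mm above the foot plate and about 6 mm out from the upright's face, just on the bead. In the bracket's frame at x = -16, y = 45, z = 9 mm.
- tab_s1 (a point): The weld of the plate bracket, middle (+y is left), for the pen's tip: 3 mm above the foot plate and about 6 mm out from the upright's face, just on the bead. In the bracket's frame at x = -16, y = 0, z = 9 mm.
- tab_s2 (a point): The weld of the plate bracket, right end (+y is left), for the pen's tip: 3 mm above the foot plate and about 6 mm out from the upright's face, just on the bead. In the bracket's frame at x = -16, y = -45, z = 9 mm.
- boss_s0 (a point): The weld of the round-boss bracket, left end, for the pen's tip: 3 mm above the foot plate and about 6 mm out from the upright's face, just on the bead. In the bracket's frame at x, y = -13, 25, z = 9 mm; the weld between these points is an arc, not a straight line.
- boss_s1 (a point): The weld of the round-boss bracket, crown, for the pen's tip: 3 mm above the foot plate and about 6 mm out from the upright's face, just on the bead. In the bracket's frame at x, y = 12, 0, z = 9 mm; the weld between these points is an arc, not a straight line.
- boss_s2 (a point): The weld of the round-boss bracket, right end, for the pen's tip: 3 mm above the foot plate and about 6 mm out from the upright's face, just on the bead. In the bracket's frame at x, y = -13, -25, z = 9 mm; the weld between these points is an arc, not a straight line.
- box_s0 (a point): The weld of the box-tube bracket, left end, for the pen's tip: 3 mm above the foot plate and about 6 mm out from the upright's face, just on the bead. In the bracket's frame at x, y = -28, 28, z = 9 mm; the weld runs straight between these points.
- box_s1 (a point): The weld of the box-tube bracket, left corner, for the pen's tip: 3 mm above the foot plate and about 6 mm out from the upright's face, just on the bead. In the bracket's frame at x, y = 5, 27, z = 9 mm; the weld runs straight between these points.
- box_s2 (a point): The weld of the box-tube bracket, right corner, for the pen's tip: 3 mm above the foot plate and about 6 mm out from the upright's face, just on the bead. In the bracket's frame at x, y = 5, -27, z = 9 mm; the weld runs straight between these points.
- box_s3 (a point): The weld of the box-tube bracket, right end, for the pen's tip: 3 mm above the foot plate and about 6 mm out from the upright's face, just on the bead. In the bracket's frame at x, y = -28, -28, z = 9 mm; the weld runs straight between these points.
- pen: Cordless crack-test pen, 155 mm long, 80 g, upright in its stand at the start. Origin: end of its tip; z along the pen to its top. Steel nose 6 mm in diameter for 50 mm, widening to 16; a flat collar 30 mm in diameter, 75 to 81 mm from the tip, rests on the stand's rim; round handle 18 mm in diameter from 81 to 147 mm.
- stand: Pen stand, fixed: round foot 84 mm in diameter, upright tube of 38 mm outer and 22 mm inner diameter, open at the top, rim 90 mm above the bench. Origin: centre of its underside, on the tube's axis. With the pen home its collar lies on the rim, its tip 15 mm above the bench. It stands to the right or left of the brackets.
- fader (a joint): Sensitivity fader on the detector's panel, in m along the case's +y axis: 0 is zero sensitivity, the right-hand (-y) end stop; 0.12 is the other end; the bold mark is at 0.075. It stays where it is left and takes about 2 N to slide.
- fader_top (a point): Centre of the top of the fader's grip, 88 mm above the bench. The grip is 26 mm (case x) by 20 mm (case y) and reaches 26 mm down from here.
- fader_mark (a point): Bold white stroke of the crack detector's fader scale, on the panel 57 mm above the bench; the fader is set when its grip's centre is over it. Axes as the grey case, 150 (x) x 236 (y) mm, fixed: z up, +y to the robot's left within 0.2 rad; the fader runs along y. The case's centre is 35 mm in +x and 15 in -y of here; a screen hood 110 mm high begins 54 mm in +x.
- tray: Aluminium tray, fixed, 166 (x) x 300 (y) mm outside, walls 4 mm thick and 22 mm high, floor 4 mm thick. Origin: centre of its underside; z up. It stands to the left or right of the detector. Three brackets fit side by side along its y axis when their long sides lie along its x axis, 85 mm apart.
- spray: Bystander: spray can 58 mm in diameter, 170 mm tall, standing on the other side of the brackets from the pen stand. Origin: centre of its underside.
- piston: Bystander: engine piston, 68 mm in diameter, 50 mm tall, between tray and detector. Origin: centre of its underside.
- filter: Bystander: oil filter, 66 mm in diameter, 72 mm tall. Origin: centre of its underside.
- wrench: Bystander: wrench, 170 mm long, lying flat. Origin: under its middle.
- sprocket: Bystander: chain sprocket, 104 mm in diameter, lying flat. Origin: centre of its underside.
Things that resemble listed ones, but are neither listed nor needed, are in the scene too. Leave any brown or yellow look-alike of the box alone.

How it is judged (in metres and radians):
On the way, in this order (a step that is already met when the one before it is completed fails the run):
1. the pen's tip within 7 mm of the left end of the plate bracket's weld for a quarter of a second, pressing with less than 10 N (distance between pen and tab_s0 below 0.007 m and contact force between pen and tab below 10 N), for 0.25 s.
2. the pen's tip within 7 mm of the middle of the plate bracket's weld for a quarter of a second, pressing with less than 10 N (distance between pen and tab_s1 below 0.007 m and contact force between pen and tab below 10 N), for 0.25 s.
3. the pen's tip within 7 mm of the right end of the plate bracket's weld for a quarter of a second, pressing with less than 10 N (distance between pen and tab_s2 below 0.007 m and contact force between pen and tab below 10 N), for 0.25 s.
4. the pen's tip within 7 mm of the left end of the round-boss bracket's weld for a quarter of a second, pressing with less than 10 N (distance between pen and boss_s0 below 0.007 m and contact force between pen and boss below 10 N), for 0.25 s.
5. the pen's tip within 7 mm of the crown of the round-boss bracket's weld for a quarter of a second, pressing with less than 10 N (distance between pen and boss_s1 below 0.007 m and contact force between pen and boss below 10 N), for 0.25 s.
6. the pen's tip within 7 mm of the right end of the round-boss bracket's weld for a quarter of a second, pressing with less than 10 N (distance between pen and boss_s2 below 0.007 m and contact force between pen and boss below 10 N), for 0.25 s.
7. the pen's tip within 7 mm of the left end of the box-tube bracket's weld for a quarter of a second, pressing with less than 10 N (distance between pen and box_s0 below 0.007 m and contact force between pen and box below 10 N), for 0.25 s.
8. the pen's tip within 7 mm of the left corner of the box-tube bracket's weld for a quarter of a second, pressing with less than 10 N (distance between pen and box_s1 below 0.007 m and contact force between pen and box below 10 N), for 0.25 s.
9. the pen's tip within 7 mm of the right corner of the box-tube bracket's weld for a quarter of a second, pressing with less than 10 N (distance between pen and box_s2 below 0.007 m and contact force between pen and box below 10 N), for 0.25 s.
10. the pen's tip within 7 mm of the right end of the box-tube bracket's weld for a quarter of a second, pressing with less than 10 N (distance between pen and box_s3 below 0.007 m and contact force between pen and box below 10 N), for 0.25 s.
At the end, for the whole second after the job is handed in: Fader within 5 mm of zero; pen upright (within 0.08 rad) in its stand, within 6 mm of the tube's axis, its tip 11 to 19 mm above the bench; every bracket present inside the tray, its foot flat (within 0.1 rad) on the tray's floor with its underside less than 10 mm above the bench; all at rest (value of joint fader below 0.005 m and horizontal distance between pen and stand below 0.006 m and height (world z) of pen between 0.011 and 0.019 m and angle between pen's own z axis and vertical below 0.08 rad and linear speed of each of pen, tab, boss, box below 0.02 m/s and x of tab in the frame of tray between -0.079 and 0.079 m and y of tab in the frame of tray between -0.146 and 0.146 m and height (world z) of each of tab, boss, box below 0.01 m and angle between each of tab, boss, box's own z axis and vertical below 0.1 rad and x of boss in the frame of tray between -0.079 and 0.079 m and y of boss in the frame of tray between -0.146 and 0.146 m and x of box in the frame of tray between -0.079 and 0.079 m and y of box in the frame of tray between -0.146 and 0.146 m); the robot touches nothing.
It fails at once if the pen is put to work (tip lower than 22 mm, away from its stand) while the fader is more than 6 mm off the bold mark (height (world z) of pen below 0.022 m and horizontal distance between pen and stand above 0.06 m and (value of joint fader below 0.069 m or value of joint fader above 0.081 m)).
It fails at once if a bystander (spray can, piston, filter, wrench or sprocket) is moved more than 50 mm from its place (distance of any of spray, piston, filter, wrench, sprocket from where it was at the start of the episode above 0.05 m).
Of tab, boss, box only 2 to 3 are there at a start; the rules pass over those that are not, and their reading is None.
At some moment in a run one of tab, boss, box may be knocked a few centimetres aside while the robot is not near it.
It also fails if it takes over 210 s, if anything falls off the work surface, if the arm or the gripper's body presses on something with over 40 N, if the wrist force passes 120 N, or if a joint passes its speed limit or range.

ROBOT

A 6-joint arm with a two-finger parallel gripper is mounted at the origin on the work surface. World frame = base frame: x ahead of the robot, y to its left, z up, the work surface at z = 0. Lengths are in m, angles in degrees, forces in N, time in s.
With the tool pointing down it reaches from about 0.375 to 0.9 m from the base axis. Payload 3.1 kg.
Tool frame: the origin (TCP) lies between the finger pads; the fingertips stand 11 mm ahead of it and the grasp point (between the pads) lies 8 mm behind it; z points along the fingers, y is the line along which they close (so a half turn about z gives the same grasp; the last joint's range is limited). The gripper opens to 87 mm and grips with 3 to 60 N. Pads are 19 mm wide; open, the fingers measure 117 mm over their backs; the gripper's body (75 mm by 190 mm) begins 51 mm behind the grasp point.
Start: joints at [-81.904, 30.224, 82.088, -0, 67.689, -10.227], TCP at [0.197, -0.593, 0.234] pointing down, gripper open.
Joint ranges: [-176.69, 176.69], [-43.24, 126.21], [12.49, 139.97], [-82, 262], [0, 151.66], [-163.58, 163.58]. Speed limits (degrees/s): [159.86, 159.86, 180, 180, 180, 180].

INTERFACE

Orientations are given as a 3x3 rotation matrix whose columns are the frame's x, y, z axes.
In Python, from rig import bot, viewer, workorder, models gives the robot as it stands.
- The arm moves only by the shell command python3 -m jog 'ROWS'. ROWS is JSON, a list of rows, each a list of 7 numbers: the opening, from 0 (shut) to 1 (fully open), then the shift along the tool's x, y, z in m, then the turn, a rotation vector about the tool's x, y, z in degrees. In form: [[claw, x, y, z, ax, ay, az], ...]. A call has 1 to 20 rows; each row is the pose to reach, as a shift and turn from the pose commanded when the call began, along the tool's axes at that moment; what a row does not reach only later rows make up. A row lasts 1/8 s, in which the tool goes at most 62.5 mm and 10.7 degrees, less where a joint would pass 70% of its speed; a pose out of reach is approached as far as the arm can. A call with a gripper value outside its range is refused whole. The fingers move at their own pace and stop on an object; the grip force is fixed at half the most. Time passes only in rows, so rows that repeat a pose let the fingers close. It gives the time, the measured TCP pose, the force, the opening and the grip force at its end, in the units of the state.
- bot.read_state(): the state, without advancing time (a new reading comes with each control period).
- viewer.capture(name): name is "side" or "top"; returns (picture, depth): 384x512x3 uint8, blue, green, red; 384x512 float32, m along the optical axis (not along the pixel's ray), 0 where there is no reading.
- viewer.camera_info(name): a dict with "fx", "fy", "cx", "cy" (pixels), "dist_coeffs" ([k1, k2, p1, p2, k3] as OpenCV has them; the pictures are not rectified), "world_to_cam" (4x4, takes a point from world to camera coordinates). Camera axes: x right, y down, z forward; pixel columns grow to the right and rows downward; lengths in m; the calibration is good to about 2 mm. A picture is of the moment at which its call begins. camera_info takes no time and is no camera call.
- workorder.hand_in(): hands the job in; it is judged then, once.
Trained networks look in the newest picture that a camera, given by its name, has taken for a name from the list of things; names that differ only in an ending like _2 or _b are one class to them, and where a whole thing is asked for, a point or a joint stands for the part that bears it (a point fixed in the world has none). Each returns a list of dicts, best first, with "p" (0 to 1); they miss things now and then, are a little off and sometimes report something else, mostly with a low value. They report only what shows in the picture. A call takes as long as a camera call. They do not tell look-alikes from the thing itself.
- models.outline_of(camera, thing): "mask" (384x512 bool, what is visible of it).
- models.tip_of(camera, thing): "xyz" ([x, y, z] in m, in world coordinates, good to about 4 mm: a listed point, or the origin of a listed thing).
The state is a dict: "time_s": time; "joint_positions": joint angles; "qvel": joint speeds; "tau": joint torques, N m; "position": TCP position; "tcp_rot": TCP orientation; "force": force on the tool from outside, world axes, zero at the start; "moment": the same for the moment, N m; "opening": opening from 0.0 (shut) to 1.0 (fully open); "grasp_force": force on a finger pad.
Only numpy, scipy, OpenCV 4.12 (cv2) and the standard library are available. Lean on these libraries where they do the work, as an engineer would, in place of code of your own. Each camera call takes 0.05 s, during which the arm holds its last target. There are 200 camera calls.

## Working session

There is one attempt and no reset: what is moved stays moved. The work goes in short steps, Python scripts to look and compute and a shell command to move; the robot and the scene stay as the last step left them, time stands still between calls to the robot, and variables do not carry over. Pictures are saved under pics/ and viewed, at most 14 in all, crops included, and the job is handed in when it is done.

```bash
ls; mkdir -p pics; cat > h.py <<'E'
import numpy as np, cv2
from rig import bot, viewer, workorder, models
def cap(n,name=None):
    im,d=viewer.capture(n)
    if name: cv2.imwrite('pics/'+name+'.png',im)
    return im,d
def K(n):
    c=viewer.camera_info(n); return c,np.array([[c['fx'],0,c['cx']],[0,c['fy'],c['cy']],[0,0,1]]),np.array(c['dist_coeffs']),np.array(c['world_to_cam'])
def px(n,P):
    c,k,d,T=K(n); P=np.atleast_2d(np.array(P,float)); r,_=cv2.Rodrigues(T[:3,:3]); return cv2.projectPoints(P,r,T[:3,3],k,d)[0].reshape(-1,2)
def ray(n,uv):
    c,k,d,T=K(n); u=cv2.undistortPoints(np.array(uv,float).reshape(-1,1,2),k,d).reshape(-1,2)
    R=T[:3,:3]; o=-R.T@T[:3,3]; return o,np.c_[u,np.ones(len(u))]@R
def atz(n,uv,z):
    o,D=ray(n,uv); return o+D*((z-o[2])/D[:,2])[:,None]
def cloud(n,mask,depth):
    v,u=np.nonzero(mask&(depth>0)); o,D=ray(n,np.c_[u,v]); return o+D*depth[v,u][:,None]
E
python3 - <<'E'
from h import *
for n in ('top','side'):
    cap(n,n+'0'); c,k,d,T=K(n); print(n,(-T[:3,:3].T@T[:3,3]).round(3),T[2,:3].round(2))
    for t in ['tab','boss','box','tab_s0','boss_s0','boss_s1','box_s0','pen','stand','fader_top','fader_mark','tray','spray','piston']:
        print(t,[(round(float(r['p']),2),np.round(r['xyz'],3).tolist()) for r in models.tip_of(n,t)[:3]])
s=bot.read_state();print(s['position'],s['tcp_rot'],s['time_s'],s['force'])
E
```

```text
pics
top [ 0.383 -0.079  1.27 ] [ 0.13  0.01 -0.99]
tab [(0.57, [0.454, 0.229, -0.002]), (0.45, [0.46, -0.2, 0.012])]
boss [(0.96, [0.456, 0.042, -0.003]), (0.58, [0.47, 0.039, 0.015])]
box [(0.92, [0.425, -0.522, -0.001]), (0.87, [0.271, -0.46, 0.004]), (0.79, [0.456, -0.225, 0.001])]
tab_s0 [(0.87, [0.441, 0.224, 0.011]), (0.78, [0.442, 0.181, 0.01]), (0.67, [0.44, 0.272, 0.01])]
boss_s0 [(0.86, [0.452, 0.007, 0.01]), (0.64, [0.443, 0.058, 0.012]), (0.62, [0.474, 0.039, 0.013])]
boss_s1 [(0.86, [0.452, 0.007, 0.01]), (0.64, [0.443, 0.058, 0.012]), (0.62, [0.474, 0.039, 0.013])]
box_s0 [(0.92, [0.266, -0.433, 0.007]), (0.89, [0.245, -0.312, 0.008]), (0.87, [0.427, -0.207, 0.008])]
pen [(0.61, [0.441, 0.183, 0.008]), (0.4, [0.414, -0.373, 0.016])]
stand [(0.73, [0.42, -0.372, 0.003])]
fader_top [(0.48, [0.453, 0.229, 0.001]), (0.38, [0.602, 0.244, 0.089])]
fader_mark [(0.77, [0.601, 0.208, 0.056]), (0.18, [0.603, 0.246, 0.088])]
tray [(0.73, [0.645, -0.218, 0.001]), (0.51, [0.599, 0.207, 0.058])]
spray [(0.67, [0.421, 0.364, -0.004])]
piston [(0.59, [0.607, 0.001, 0.002])]
side [0.09
[... 508 characters left out ...]
box_s0 [(0.9, [0.244, -0.31, 0.013]), (0.82, [0.41, -0.545, 0.01]), (0.81, [0.436, -0.261, 0.011])]
pen [(0.46, [0.756, -0.02, 0.002]), (0.17, [0.647, -0.216, 0.002])]
stand [(0.96, [0.416, -0.375, 0.001])]
fader_top [(0.72, [0.603, 0.249, 0.088])]
fader_mark [(0.97, [0.598, 0.208, 0.06]), (0.34, [0.426, -0.202, 0.01])]
tray [(0.87, [0.648, -0.217, 0.003])]
spray [(0.68, [0.425, 0.359, 0.0])]
piston [(0.8, [0.606, -0.004, 0.001]), (0.71, [0.645, -0.216, 0.003])]
[ 0.19648765 -0.59330818  0.23353343] [[ 9.49315067e-01  3.14326111e-01  4.71787569e-06]
 [ 3.14326111e-01 -9.49315067e-01  1.23310572e-05]
 [ 8.35472374e-06 -1.02231069e-05 -1.00000000e+00]] 1.5 [ 0.53673684  0.19033927 -0.5509493 ]
```

View pics/top0.png

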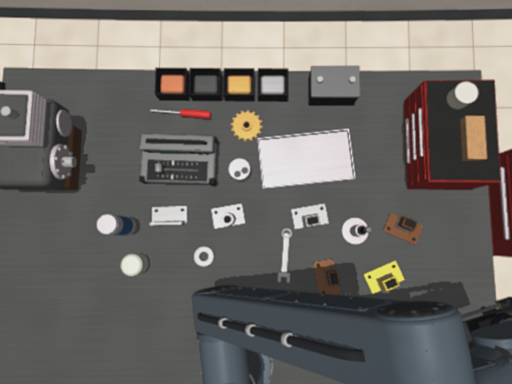

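View pics/side0.png

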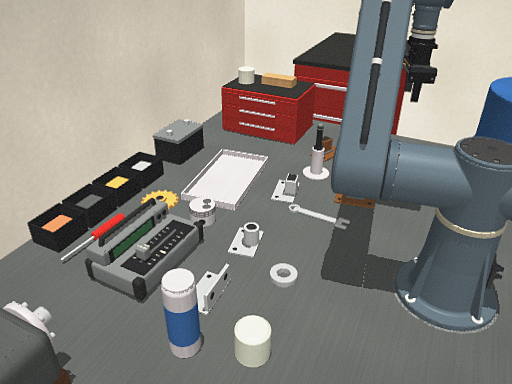

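Top view: plate bracket at (170,215), boss (228,216), grey box bracket (310,216); look-alikes of the box are brown (404,227), (327,278) and yellow (384,278). The pen stands in its white stand at (356,231), the tray is at (305,158), the fader panel at (180,165). The spray can is at (110,225) and the piston at (239,169). The side view agrees with this.

```bash
cat >> h.py <<'E'
def rect(n,depth,c,r,zlo,zhi):
    P=cloud(n,np.ones_like(depth,bool),depth); m=(np.hypot(P[:,0]-c[0],P[:,1]-c[1])<r)&(P[:,2]>zlo)&(P[:,2]<zhi)
    Q=P[m]; 
    if len(Q)<5: return None
    (cx,cy),(w,h),a=cv2.minAreaRect((Q[:,:2]*1000).astype(np.float32)); return len(Q),round(cx,1),round(cy,1),round(w,1),round(h,1),round(a,1),'zmed',round(float(np.median(Q[:,2]))*1000,1),'mean',(Q[:,:2].mean(0)*1000).round(1)
E
python3 - <<'E'
from h import *
D={}
for n in ('top','side'):
    im,d=cap(n); D[n]=d
    for nm,c,r,zl,zh in [('tabfoot',(.456,.229),.075,.003,.012),('tabtop',(.43,.229),.08,.045,.06),('bossfoot',(.458,.037),.07,.003,.012),('bosstop',(.45,.037),.05,.045,.06),('boxfoot',(.458,-.23),.075,.003,.012),('boxtop',(.445,-.23),.05,.045,.06),
      ('collar',(.417,-.374),.03,.085,.1),('pentop',(.417,-.374),.03,.14,.17),('grip',(.602,.246),.03,.083,.095),('panel',(.635,.193),.16,.05,.062),('trayfl',(.646,-.217),.19,.002,.008),('traywall',(.646,-.217),.19,.018,.027)]:
        print(n,nm,rect(n,d,c,r,zl,zh))
im,_=cap('top'); cv2.imwrite('pics/c1.png',cv2.resize(im[120:245,135:375],None,fx=3.3,fy=3.3,interpolation=cv2.INTER_CUBIC))
E
```

```text
top tabfoot (650, 457.4, 227.7, 143.8, 143.3, 37.4, 'zmed', 6.2, 'mean', array([462.2, 226. ]))
top tabtop (89, 434.2, 223.7, 7.6, 103.4, 2.7, 'zmed', 52.5, 'mean', array([434.3, 223.8]))
top bossfoot (568, 458.0, 37.0, 134.0, 132.5, 58.7, 'zmed', 6.0, 'mean', array([460.2,  34.1]))
top bosstop (117, 448.4, 31.4, 34.6, 34.6, 2.0, 'zmed', 52.3, 'mean', array([447.9,  31.6]))
top boxfoot (647, 458.5, -227.6, 141.7, 144.7, 85.0, 'zmed', 5.8, 'mean', array([ 462.6, -227.7]))
top boxtop (147, 447.0, -232.3, 31.6, 43.8, 10.2, 'zmed', 52.8, 'mean', array([ 447. , -231.7]))
top collar (82, 416.0, -369.8, 35.6, 33.1, 0.5, 'zmed', 93.4, 'mean', array([ 416.8, -366.5]))
top pentop (32, 418.2, -369.7, 13.5, 17.7, 76.3, 'zmed', 161.4, 'mean', array([ 418.4, -368.7]))
top grip (54, 602.4, 244.9, 25.3, 19.6, 1.6, 'zmed', 88.5, 'mean', array([602.4, 245.3]))
top panel (2121, 637.0, 191.1, 240.4, 151.5, 88.7, 'zmed', 56.8, 'mean', array([609.2, 186.6]))
top trayfl (5198, 646.9, -217.3, 375.5, 377.9, 3.6, 'zmed', 4.4, 'mean', array([ 644. , -217.4]))
top traywall (373, 695.9, -193.3, 263.2, 335.0, 6.5
[... 509 characters left out ...]
([ 461.8, -211.1]))
side boxtop (104, 443.4, -227.9, 31.0, 45.8, 9.7, 'zmed', 52.2, 'mean', array([ 442.9, -225.4]))
side collar (71, 413.7, -363.6, 36.9, 26.2, 3.8, 'zmed', 91.5, 'mean', array([ 413.1, -362.5]))
side pentop (59, 412.6, -365.4, 18.0, 15.4, 17.7, 'zmed', 154.8, 'mean', array([ 413.6, -366.1]))
side grip (99, 601.7, 245.2, 22.1, 26.8, 84.2, 'zmed', 88.9, 'mean', array([599.3, 247.8]))
side panel (3005, 633.3, 194.9, 237.7, 153.4, 88.9, 'zmed', 57.4, 'mean', array([607.3, 211. ]))
side trayfl (2777, 653.5, -217.1, 365.1, 375.0, 15.8, 'zmed', 4.5, 'mean', array([ 642. , -210.7]))
side traywall (380, 697.5, -207.8, 268.8, 305.7, 6.6, 'zmed', 21.5, 'mean', array([ 656.1, -201.8]))
```

View pics/c1.png

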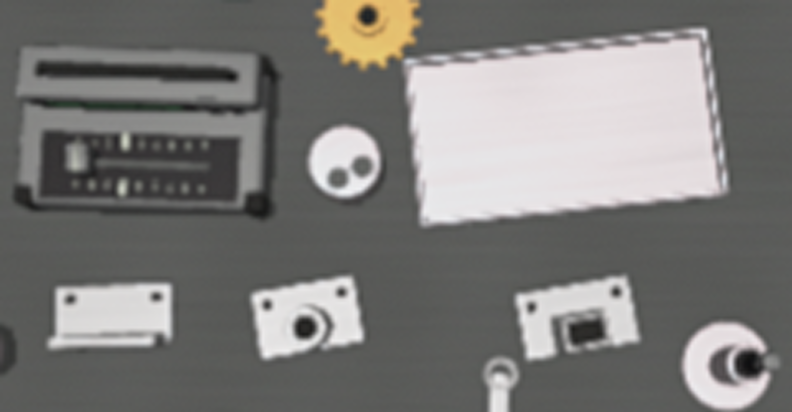

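```bash
cat >> h.py <<'E'
from scipy.optimize import minimize
def bx(x0,x1,y0,y1,z0,z1): return np.array([[x,y,z] for x in(x0,x1) for y in(y0,y1) for z in(z0,z1)])/1000.
_t=np.linspace(0,2*np.pi,32)
def cyl(x,y,r,z0,z1): return np.array([[x+r*np.cos(a),y+r*np.sin(a),z] for a in _t for z in(z0,z1)])/1000.
MOD={'tab':[bx(-30,30,-55,55,0,6),bx(-30,-22,-50,50,6,52)],'boss':[bx(-32,32,-50,50,0,6),cyl(-13,0,19,6,52)],
 'box':[bx(-32,32,-55,55,0,6),bx(-32,0,-22,22,6,52)],'tray':[bx(-83,83,-150,150,0,22)],'stand':[cyl(0,0,42,0,5),cyl(0,0,19,0,90)],
 'pen':[cyl(0,0,15,75,81),cyl(0,0,9,81,147),cyl(0,0,8,147,155),cyl(0,0,3,0,50)]}
def W(p,P,z=0): c,s=np.cos(p[2]),np.sin(p[2]); return P@np.array([[c,-s,0],[s,c,0],[0,0,1]]).T+[p[0],p[1],z]
S=4
def render(n,p,t,z=0):
    m=np.zeros((384*S,512*S),np.uint8)
    for B in MOD[t]:
        h=cv2.convexHull(((px(n,W(p,B,z))+.5)*S).astype(np.int32)); cv2.fillConvexPoly(m,h,1)
    return m
def fit(t,p0,masks,z=0,yaw=True):
    M={n:cv2.resize(m.astype(np.float32),None,fx=S,fy=S)>.5 for n,m in masks.items()}
    def f(q):
        p=[q[0],q[1],q[2] if yaw else 0]; v=0
        for n,m in M.items():
            r=render(n,p,t,z)>0; v-= (r&m).sum()/(r|m).sum()
        return v
    d=[.006,.006,.08][:3 if yaw else 2]; x0=np.array(p0[:3 if yaw else 2])
    r=minimize(f,x0,method='Nelder-Mead',options=dict(initial_simplex=np.vstack([x0]+[x0+np.eye(len(x0))[i]*d[i] for i in range(len(x0))]),xatol=2e-4,fatol=1e-4,maxfev=90)); return r.x.round(4),round(r.fun/len(M),3)
def masks(t,p0,z=0):
    out={}
    for n in ('top','side'):
        o=models.outline_of(n,t); r=render(n,p0,t,z)[::S,::S]>0
        if o:
            b=max(o,key=lambda q:(q['mask']&r).sum()/(q['mask']|r).sum()); m=b['mask']; iou=(m&r).sum()/(m|r).sum()
            if iou>.4: out[n]=m
    return out
def locate(t,p0,z=0,yaw=True,each=True):
    m=masks(t,p0,z); print(t,'both',list(m),*fit(t,p0,m,z,yaw))
    if each and len(m)>1:
        for n in m: print('   ',n,*fit(t,p0,{n:m[n]},z,yaw))
E
python3 - <<'E'
from h import *
cap('top');cap('side')
locate('tab',[.457,.226,.03]);locate('boss',[.46,.034,.15]);locate('box',[.459,-.23,.17]);locate('tray',[.646,-.217,.11]);locate('stand',[.417,-.372,0],yaw=False)
E
```

```text
tab both ['top', 'side'] [0.4595 0.2245 0.0443] -0.859
    top [0.4595 0.2255 0.0503] -0.948
    side [0.4585 0.2233 0.0762] -0.781
boss both ['top', 'side'] [0.4604 0.0346 0.1897] -0.935
    top [0.4599 0.0343 0.1612] -0.917
    side [0.4599 0.0354 0.1887] -0.96
box both ['top', 'side'] [ 0.4625 -0.2301  0.1831] -0.936
    top [ 0.4635 -0.2301  0.1991] -0.949
    side [ 0.4612 -0.2303  0.186 ] -0.949
tray both ['top', 'side'] [ 0.6495 -0.2169  0.1086] -0.943
    top [ 0.6494 -0.2166  0.1119] -0.981
    side [ 0.6503 -0.2178  0.1175] -0.906
stand both ['side'] [ 0.4154 -0.3735] -0.867
```

```bash
python3 -m jog '[[0.55,0.6485,-0.6685,0.05,0,0,19.5],[0.55,0.6485,-0.6685,0.05,0,0,19.5],[0.55,0.6485,-0.6685,0.05,0,0,19.5],[0.55,0.6485,-0.6685,0.05,0,0,19.5],[0.55,0.6485,-0.6685,0.05,0,0,19.5],[0.55,0.6485,-0.6685,0.05,0,0,19.5],[0.55,0.6485,-0.6685,0.05,0,0,19.5],[0.55,0.6485,-0.6685,0.05,0,0,19.5],[0.55,0.6485,-0.6685,0.05,0,0,19.5],[0.55,0.6485,-0.6685,0.05,0,0,19.5],[0.55,0.6485,-0.6685,0.05,0,0,19.5],[0.55,0.6485,-0.6685,0.05,0,0,19.5],[0.55,0.6485,-0.6685,0.05,0,0,19.5],[0.55,0.6485,-0.6685,0.05,0,0,19.5],[0.55,0.6485,-0.6685,0.05,0,0,19.5],[0.55,0.6485,-0.6685,0.05,0,0,19.5],[0.55,0.6485,-0.6685,0.05,0,0,19.5],[0.55,0.6485,-0.6685,0.05,0,0,19.5]]'
```

```text
time_s: 4.5
position: [0.6014, 0.2438, 0.1836]
tcp_rot: [[1.0, -0.022, -0.001], [-0.022, -1.0, -0.0], [-0.001, 0.001, -1.0]]
force: [0.1, -0.8, -0.5]
opening: 0.545
grasp_force: 0.0
```

```bash
python3 -m jog '[[0.5,0,-0.001,0.05,0,0,0],[0.5,0,-0.001,0.09,0,0,0],[0.5,0,-0.001,0.107,0,0,0],[0.5,0,-0.001,0.107,0,0,0],[0.15,0,-0.001,0.107,0,0,0],[0.15,0,-0.001,0.107,0,0,0],[0.15,0,-0.001,0.107,0,0,0],[0.15,0,-0.001,0.107,0,0,0],[0.15,0,-0.001,0.107,0,0,0]]'
```

```text
time_s: 5.62
position: [0.6026, 0.2464, 0.0777]
tcp_rot: [[1.0, -0.021, 0.002], [-0.021, -1.0, 0.0], [0.002, -0.0, -1.0]]
force: [-0.8, -0.0, 6.1]
opening: 0.226
grasp_force: 30.1
```

```bash
for i in 1; do python3 -m jog '[[0.15,0,-0.003,0,0,0,0],[0.15,0,-0.005,0,0,0,0],[0.15,0,-0.005,0,0,0,0]]'; python3 -m jog '[[0.15,0,-0.001,0,0,0,0],[0.15,0,-0.002,0,0,0,0]]';python3 -m jog '[[0.15,0,-0.001,0,0,0,0],[0.15,0,-0.002,0,0,0,0]]'; done | grep -E 'posi|force: \['
```

```text
position: [0.6027, 0.2513, 0.0777]
force: [0.1, -0.4, 6.1]
position: [0.6028, 0.253, 0.0777]
force: [-0.8, -2.5, 5.7]
position: [0.6028, 0.2542, 0.0777]
force: [-0.0, -5.2, 6.1]
```

```bash
for i in 1; do python3 -m jog '[[0.15,0,-0.001,0,0,0,0],[0.15,0,-0.0015,0,0,0,0]]'; python3 -m jog '[[0.15,0,-0.001,0,0,0,0],[0.15,0,-0.0015,0,0,0,0]]'; done | grep -E 'posi|force: \['
```

```text
position: [0.6028, 0.2543, 0.0776]
force: [-0.2, -8.8, 7.7]
position: [0.6028, 0.2544, 0.0777]
force: [0.2, -12.0, 7.4]
```

```bash
python3 -m jog '[[0.15,0,0.01,0,0,0,0],[0.15,0,0.022,0,0,0,0],[0.15,0,0.034,0,0,0,0],[0.15,0,0.044,0,0,0,0],[0.15,0,0.0475,0,0,0,0],[0.15,0,0.0475,0,0,0,0],[0.15,0,0.0475,0,0,0,0]]' | grep -E 'posi|force: \['
```

```text
position: [0.6017, 0.2106, 0.0776]
force: [-1.1, -1.3, 6.2]
```

```bash
python3 -m jog '[[0.15,0,0.0012,0,0,0,0],[0.15,0,0.0014,0,0,0,0],[0.15,0,0.0014,0,0,0,0],[0.15,0,0.0014,0,0,0,0]]' | grep -E 'posi|force: \['; python3 -m jog '[[0.5,0,0,0,0,0,0],[0.5,0,0,0,0,0,0],[0.5,0,0,0,0,0,0],[0.5,0,0,-0.06,0,0,0],[0.5,0,0,-0.12,0,0,0],[0.5,0,0,-0.17,0,0,0]]';  python3 - <<'E'
from h import *
for n in ('top','side'):
    _,d=cap(n); print(rect(n,d,(.601,.209),.03,.083,.095),[np.round(r['xyz'],3).tolist() for r in models.tip_of(n,'fader_top')[:1]+models.tip_of(n,'fader_mark')[:1]])
E
```

```text
position: [0.6017, 0.21, 0.0776]
force: [-0.1, 0.8, 5.6]
time_s: 9.12
position: [0.6015, 0.2093, 0.2486]
tcp_rot: [[1.0, -0.021, 0.001], [-0.021, -1.0, 0.0], [0.001, -0.0, -1.0]]
force: [0.8, 0.0, 0.2]
opening: 0.501
grasp_force: 0.0
(46, 601.1, 209.8, 19.2, 22.8, 86.0, 'zmed', 88.3, 'mean', array([599.9, 208.5])) [[0.601, 0.212, 0.088], [0.6, 0.206, 0.057]]
(83, 599.7, 210.8, 28.4, 20.2, 1.0, 'zmed', 88.3, 'mean', array([598.8, 212.4])) [[0.604, 0.214, 0.087], [0.598, 0.209, 0.054]]
```

```bash
python3 -m jog '[[0.5,-0.173,0.5854,0,0,0,0],[0.5,-0.173,0.5854,0,0,0,0],[0.5,-0.173,0.5854,0,0,0,0],[0.5,-0.173,0.5854,0,0,0,0],[0.5,-0.173,0.5854,0,0,0,0],[0.5,-0.173,0.5854,0,0,0,0],[0.5,-0.173,0.5854,0,0,0,0],[0.5,-0.173,0.5854,0,0,0,0],[0.5,-0.173,0.5854,0,0,0,0],[0.5,-0.173,0.5854,0,0,0,0],[0.5,-0.173,0.5854,0,0,0,0],[0.5,-0.173,0.5854,0,0,0,0],[0.5,-0.173,0.5854,0,0,-10,88.8],[0.5,-0.173,0.5854,0,0,0,88.8],[0.5,-0.173,0.5854,0,0,0,88.8],[0.5,-0.173,0.5854,0,0,0,88.8],[0.5,-0.173,0.5854,0,0,0,88.8],[0.5,-0.173,0.5854,0,0,0,88.8],[0.5,-0.173,0.5854,0,0,0,88.8],[0.5,-0.173,0.5854,0,0,0,88.8]]'; python3 -m jog '[[0.5,0,0,0,0,0,0]]' | tail -5; python3 - <<'E'
from h import *
for n in ('top','side'):
    cap(n); print([np.round(r['xyz'],3).tolist() for r in models.tip_of(n,'stand')[:1]+models.tip_of(n,'pen')[:2]])
locate('stand',[.416,-.373,0],yaw=False)
E
```

```text
time_s: 11.92
position: [0.4167, -0.3697, 0.2459]
tcp_rot: [[0.048, -0.999, -0.002], [-0.999, -0.048, 0.003], [-0.003, 0.002, -1.0]]
force: [-0.0, 0.2, 0.0]
opening: 0.497
grasp_force: 0.0
position: [0.4166, -0.3702, 0.246]
tcp_rot: [[0.056, -0.998, -0.002], [-0.998, -0.056, 0.002], [-0.003, 0.002, -1.0]]
force: [0.1, 0.2, -0.1]
opening: 0.498
grasp_force: 0.0
[[0.307, 0.319, 0.002], [0.434, -0.263, 0.013], [0.415, -0.371, 0.005]]
[[0.418, -0.376, -0.002]]
stand both ['top', 'side'] [ 0.4158 -0.3732] -0.704
    top [ 0.4229 -0.3728] -0.522
    side [ 0.4159 -0.3749] -0.892
```

```bash
python3 -m jog '[[0.5,0.003,0,0.05,0,0,0],[0.5,0.003,0,0.09,0,0,0],[0.5,0.003,0,0.121,0,0,0],[0.5,0.003,0,0.121,0,0,0],[0.1,0.003,0,0.121,0,0,0],[0.1,0.003,0,0.121,0,0,0],[0.1,0.003,0,0.121,0,0,0],[0.1,0.003,0,0.121,0,0,0],[0.1,0.003,0,0.121,0,0,0]]'; python3 -m jog '[[0.5,0,0,0,0,0,0],[0.5,0,0,0,0,0,0],[0.5,0,0,0,0,0,0],[0.5,0,0,0,0,0,-86.8],[0.5,0,0,0,0,0,-86.8],[0.5,0,0,0,0,0,-86.8],[0.5,0,0,0,0,0,-86.8],[0.5,0,0,0,0,0,-86.8],[0.5,0,0,0,0,0,-86.8],[0.5,0,0,0,0,0,-86.8],[0.5,0,0,0,0,0,-86.8],[0.5,0,0,0,0,0,-86.8],[0.5,0,0,0,0,0,-86.8],[0.1,0,0,0,0,0,-86.8],[0.1,0,0,0,0,0,-86.8],[0.1,0,0,0,0,0,-86.8],[0.1,0,0,0,0,0,-86.8],[0.1,0,0,0,0,0,-86.8]]'
```

```text
time_s: 13.58
position: [0.4166, -0.3758, 0.1266]
tcp_rot: [[0.052, -0.999, 0.0], [-0.999, -0.052, -0.001], [0.001, -0.0, -1.0]]
force: [-0.3, 0.7, 6.1]
opening: 0.2
grasp_force: 30.0
time_s: 15.82
position: [0.4161, -0.3747, 0.1254]
tcp_rot: [[1.0, -0.004, -0.001], [-0.004, -1.0, 0.002], [-0.001, -0.002, -1.0]]
force: [0.3, 0.9, 0.0]
opening: 0.199
grasp_force: 30.0
```

```bash
python3 -m jog '[[0.1,0,0,-0.02,0,0,0],[0.1,0,0,-0.05,0,0,0],[0.1,0,0,-0.09,0,0,0],[0.1,0,0,-0.12,0,0,0],[0.1,0,0,-0.12,0,0,0],[0.1,0,0,-0.12,0,0,0]]'; python3 - <<'E'
from h import *
for n in ('top','side'):
    im,d=cap(n,'pen_'+n); print([np.round(r['xyz'],3).tolist() for r in models.tip_of(n,'pen')[:2]], px(n,[[.416,-.375,.135]]))
    if n=='side': cv2.imwrite('pics/pen_c.png',cv2.resize(im[60:220,250:400],None,fx=4,fy=4))
locate('boss',[.46,.034,.175],each=False);locate('box',[.459,-.23,.185],each=False);locate('tab',[.459,.225,.045],each=False)
E
```

```text
time_s: 16.58
position: [0.4159, -0.3749, 0.2446]
tcp_rot: [[1.0, -0.004, -0.002], [-0.004, -1.0, 0.002], [-0.002, -0.002, -1.0]]
force: [-1.5, 0.2, -1.2]
opening: 0.204
grasp_force: 30.0
[[0.457, 0.004, -0.003]] [[366.04632692 229.59825786]]
[[0.417, -0.377, 0.136]] [[319.28076798 134.53400715]]
boss both ['side'] [ 0.4587 -0.0025  0.3172] -0.941
box both ['side'] [ 0.4601 -0.2303  0.1646] -0.928
tab both ['top', 'side'] [0.4599 0.2252 0.0279] -0.85
```

View pics/pen_c.png

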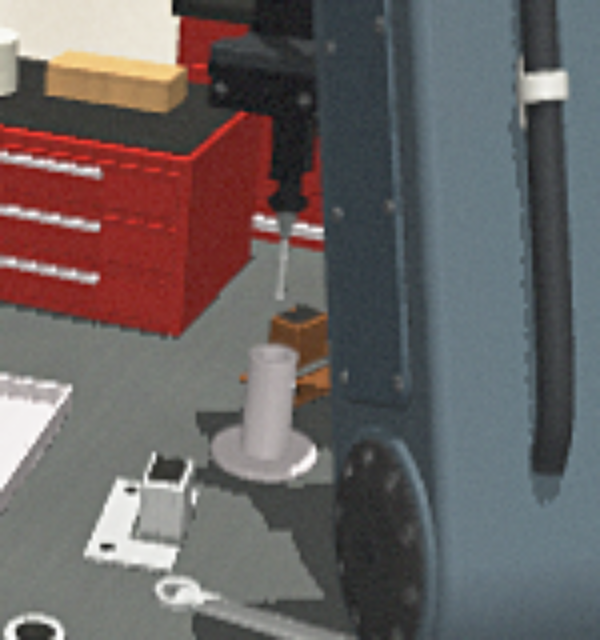

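The pen tip is where expected (crop (280,298), picture (320,134)), the stand is empty and upright, and the boss bracket has been knocked to about (0.459,-0.003). I'll measure it again later and trace the tab first.

```bash
python3 -m jog '[[0.1,0.0225,-0.6449,0,0,0,-90],[0.1,0.0225,-0.6449,0,0,0,-90],[0.1,0.0225,-0.6449,0,0,0,-90],[0.1,0.0225,-0.6449,0,0,0,-90],[0.1,0.0225,-0.6449,0,0,0,-90],[0.1,0.0225,-0.6449,0,0,0,-90],[0.1,0.0225,-0.6449,0,0,0,-90],[0.1,0.0225,-0.6449,0,0,0,-90],[0.1,0.0225,-0.6449,0,0,0,-90],[0.1,0.0225,-0.6449,0,0,0,-90],[0.1,0.0225,-0.6449,0,0,0,-90],[0.1,0.0225,-0.6449,0.03,0,0,-90],[0.1,0.0225,-0.6449,0.06,0,0,-90],[0.1,0.0225,-0.6449,0.075,0,0,-90],[0.1,0.0225,-0.6449,0.075,0,0,-90],[0.1,0.0225,-0.6449,0.075,0,0,-90],[0.1,0.0225,-0.6449,0.075,0,0,-90]]'; python3 - <<'E'
from h import *
s=bot.read_state(); tip=s['position']+s['tcp_rot'][:,2]*.1104 if not isinstance(s['position'],list) else np.array(s['position'])+np.array(s['tcp_rot'])[:,2]*.1104
print(tip.round(4))
for n in ('top','side'):
    im,d=cap(n); p=px(n,[tip,[.442,.2694,.009],[.4452,.18,.009]]); print(p.round(1), [np.round(r['xyz'],3).tolist() for r in models.tip_of(n,'pen')[:2]])
    u,v=p[0].astype(int); cv2.imwrite('pics/t_%s.png'%n,cv2.resize(im[v-50:v+50,u-60:u+60],None,fx=5,fy=5))
locate('tab',[.459,.225,.045])
a=cv2.imread('pics/t_top.png');b=cv2.imread('pics/t_side.png');cv2.imwrite('pics/t1.png',cv2.resize(np.vstack([a,b]),None,fx=.6,fy=.6))
E
```

```text
time_s: 19.2
position: [0.4425, 0.2696, 0.172]
tcp_rot: [[0.005, 1.0, 0.002], [1.0, -0.005, 0.001], [0.001, 0.002, -1.0]]
force: [-0.4, -0.5, -0.2]
opening: 0.198
grasp_force: 30.0
[0.4427 0.2697 0.0616]
[[149.8 219.5]
 [154.6 220.6]
 [182.5 219.8]] [[0.442, 0.269, 0.067], [0.6, 0.209, 0.06]]
[[200.3 288.2]
 [202.1 306.9]
 [222.2 278.8]] [[0.444, 0.271, 0.064], [0.44, 0.271, 0.011]]
tab both ['top', 'side'] [0.4598 0.2247 0.0402] -0.827
    top [0.4603 0.2254 0.0201] -0.952
    side [0.4602 0.2216 0.0419] -0.728
```

View pics/t1.png

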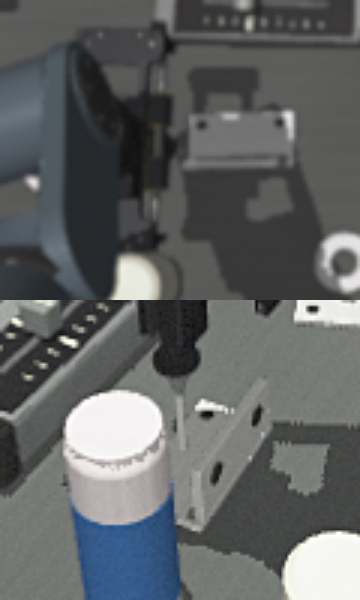

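The tip hangs just over the left end of the plate's weld, in front of the upright (side crop (182,450)). Going down.

```bash
python3 -m jog '[[0.1,0,0,0.02,0,0,0],[0.1,0,0,0.04,0,0,0],[0.1,0,0,0.048,0,0,0],[0.1,0,0,0.048,0,0,0],[0.1,0,0,0.048,0,0,0]]'; python3 -m jog '[[0.1,0,0,0.002,0,0,0],[0.1,0,0,0.003,0,0,0],[0.1,0,0,0.003,0,0,0],[0.1,0,0,0.003,0,0,0]]'
```

```text
time_s: 20.12
position: [0.4422, 0.2697, 0.1235]
tcp_rot: [[0.004, 1.0, 0.001], [1.0, -0.004, 0.001], [0.001, 0.001, -1.0]]
force: [-0.6, 0.1, -1.8]
opening: 0.201
grasp_force: 30.0
time_s: 20.62
position: [0.4416, 0.2695, 0.12]
tcp_rot: [[0.004, 1.0, -0.001], [1.0, -0.004, 0.001], [0.001, -0.001, -1.0]]
force: [0.5, -0.2, -0.9]
opening: 0.197
grasp_force: 30.0
```

```bash
python3 -m jog '[[0.1,0,0,0,0,0,0],[0.1,-0.003,0.0002,0,0,0,0],[0.1,-0.006,0.0003,0,0,0,0],[0.1,-0.009,0.0004,0,0,0,0],[0.1,-0.012,0.0006,0,0,0,0],[0.1,-0.015,0.0007,0,0,0,0],[0.1,-0.018,0.0008,0,0,0,0],[0.1,-0.021,0.001,0,0,0,0],[0.1,-0.024,0.0011,0,0,0,0],[0.1,-0.027,0.0012,0,0,0,0],[0.1,-0.03,0.0014,0,0,0,0],[0.1,-0.033,0.0015,0,0,0,0],[0.1,-0.036,0.0016,0,0,0,0],[0.1,-0.039,0.0018,0,0,0,0],[0.1,-0.042,0.0019,0,0,0,0],[0.1,-0.045,0.002,0,0,0,0],[0.1,-0.045,0.002,0,0,0,0],[0.1,-0.045,0.002,0,0,0,0]]'|sed -n 2,4p; python3 -m jog '[[0.1,0,0,0,0,0,0],[0.1,-0.003,0.0002,0,0,0,0],[0.1,-0.006,0.0003,0,0,0,0],[0.1,-0.009,0.0004,0,0,0,0],[0.1,-0.012,0.0006,0,0,0,0],[0.1,-0.015,0.0007,0,0,0,0],[0.1,-0.018,0.0008,0,0,0,0],[0.1,-0.021,0.001,0,0,0,0],[0.1,-0.024,0.0011,0,0,0,0],[0.1,-0.027,0.0012,0,0,0,0],[0.1,-0.03,0.0014,0,0,0,0],[0.1,-0.033,0.0015,0,0,0,0],[0.1,-0.036,0.0016,0,0,0,0],[0.1,-0.039,0.0018,0,0,0,0],[0.1,-0.042,0.0019,0,0,0,0],[0.1,-0.045,0.002,0,0,0,0],[0.1,-0.045,0.002,0,0,0,0],[0.1,-0.045,0.002,0,0,0,0],[0.1,-0.045,0.002,0,0,0,0]]'; python3 - <<'E'
from h import *
s=bot.read_state(); tip=np.array(s['position'])+np.array(s['tcp_rot'])[:,2]*.1104; print(tip)
cap('top');cap('side')
for n in ('top','side'): print([np.round(r['xyz'],3).tolist() for r in models.tip_of(n,'pen')[:2]],[np.round(r['xyz'],3).tolist() for r in models.tip_of(n,'tab_s2')[:3]],[np.round(r['xyz'],3).tolist() for r in models.tip_of(n,'boss_s2')[:3]])
locate('tab',[.459,.225,.045]);locate('boss',[.459,-.002,.31]);locate('box',[.459,-.23,.185])
E
```

```text
position: [0.4435, 0.2245, 0.1199]
tcp_rot: [[0.004, 1.0, -0.001], [1.0, -0.004, 0.001], [0.001, -0.001, -1.0]]
force: [0.2, 0.2, -0.7]
time_s: 25.25
position: [0.4452, 0.1795, 0.1199]
tcp_rot: [[0.004, 1.0, -0.001], [1.0, -0.004, 0.001], [0.001, -0.001, -1.0]]
force: [-0.7, -0.9, -0.6]
opening: 0.197
grasp_force: 30.0
[0.44516581 0.1795781  0.00948527]
[] [[0.461, -0.225, 0.002], [0.444, 0.182, 0.007]] [[0.44, 0.016, 0.009], [0.456, -0.031, 0.011], [0.47, 0.004, 0.01]]
[] [[0.444, 0.224, 0.011], [0.441, 0.178, 0.01], [0.439, 0.269, 0.009]] [[0.452, -0.031, 0.008], [0.443, 0.02, 0.007], [0.469, 0.003, 0.009]]
tab both ['side'] [0.4587 0.2228 0.0717] -0.757
boss both ['top', 'side'] [ 0.4594 -0.0048  0.2928] -0.673
    top [ 0.4597 -0.0037  0.3157] -0.858
    side [ 0.458  -0.0029  0.3132] -0.491
box both ['top', 'side'] [ 0.4623 -0.2288  0.1783] -0.942
    top [ 0.4632 -0.2289  0.1755] -0.949
    side [ 0.4622 -0.2285  0.1712] -0.941
```

```bash
python3 -m jog '[[0.1,0,0,-0.03,0,0,0],[0.1,0,0,-0.055,0,0,0],[0.1,-0.06,-0.002,-0.055,0,0,0],[0.1,-0.12,-0.004,-0.055,0,0,0],[0.1,-0.1625,-0.005,-0.055,0,0,0],[0.1,-0.1625,-0.005,-0.055,0,0,0],[0.1,-0.1625,-0.005,-0.055,0,0,0]]'; python3 - <<'E'
from h import *
s=bot.read_state(); tip=np.array(s['position'])+np.array(s['tcp_rot'])[:,2]*.1104; print(tip)
cap('top');cap('side')
for n in ('top','side'): print([np.round(r['xyz'],3).tolist() for r in models.tip_of(n,'pen')[:2]],[np.round(r['xyz'],3).tolist() for r in models.tip_of(n,'boss_s2')[:3]])
locate('boss',[.459,-.002,.31])
E
```

```text
time_s: 26.82
position: [0.4393, 0.0172, 0.1747]
tcp_rot: [[0.005, 1.0, -0.001], [1.0, -0.005, 0.001], [0.001, -0.001, -1.0]]
force: [-0.8, 0.5, -0.4]
opening: 0.196
grasp_force: 30.0
[0.43919799 0.01735287 0.06433518]
[] [[0.472, 0.004, 0.013], [0.453, -0.033, 0.012]]
[[0.443, 0.017, 0.065], [0.757, -0.018, 0.002]] [[0.469, 0.004, 0.007], [0.451, -0.029, 0.009], [0.442, 0.023, 0.011]]
boss both ['side'] [ 0.4603 -0.004   0.3452] -0.946
```

```bash
python3 -m jog '[[0.1,0,0,0.025,0,0,0],[0.1,0,0,0.045,0,0,0],[0.1,0,0,0.0545,0,0,0],[0.1,0,0,0.0545,0,0,0],[0.1,0,0,0.0545,0,0,0]]'; python3 - <<'E'
from h import *
s=bot.read_state(); tip=np.array(s['position'])+np.array(s['tcp_rot'])[:,2]*.1104; print(tip)
ax=np.array([.4475,-.007]);R=np.array(s['tcp_rot'])[:2,:2]
th=np.radians(18.9+np.linspace(90,-90,27)); P=ax+.0255*np.c_[np.cos(th),np.sin(th)]
a=((P[:14]-tip[:2])@R*1000).round(1); b=((P[14:]-P[13])@R*1000).round(1); print(a.tolist());print(b.tolist())
E
```

```text
time_s: 27.85
position: [0.44, 0.0169, 0.1207]
tcp_rot: [[0.004, 1.0, 0.001], [1.0, -0.004, 0.0], [0.0, 0.001, -1.0]]
force: [-0.0, -0.4, -1.1]
opening: 0.198
grasp_force: 30.0
[0.44006418 0.01698008 0.0103381 ]
[[0.1, -0.8], [1.0, 2.1], [1.4, 5.2], [1.5, 8.3], [1.3, 11.3], [0.6, 14.3], [-0.4, 17.3], [-1.7, 20.0], [-3.4, 22.6], [-5.4, 25.0], [-7.6, 27.1], [-10.1, 28.9], [-12.7, 30.4], [-15.6, 31.6]]
[[-3.0, 0.8], [-6.0, 1.3], [-9.1, 1.4], [-12.2, 1.1], [-15.2, 0.5], [-18.1, -0.5], [-20.8, -1.9], [-23.4, -3.5], [-25.8, -5.5], [-27.9, -7.7], [-29.7, -10.2], [-31.3, -12.9], [-32.5, -15.7]]
```

```bash
python3 -m jog '[[0.1,0.0001,-0.0008,0.001,0,0,0],[0.1,0.0001,-0.0008,0.001,0,0,0],[0.1,0.001,0.0021,0.001,0,0,0],[0.1,0.0014,0.0052,0.001,0,0,0],[0.1,0.0015,0.0083,0.001,0,0,0],[0.1,0.0013,0.0113,0.001,0,0,0],[0.1,0.0006,0.0143,0.001,0,0,0],[0.1,-0.0004,0.0173,0.001,0,0,0],[0.1,-0.0017,0.02,0.001,0,0,0],[0.1,-0.0034,0.0226,0.001,0,0,0],[0.1,-0.0054,0.025,0.001,0,0,0],[0.1,-0.0076,0.0271,0.001,0,0,0],[0.1,-0.0101,0.0289,0.001,0,0,0],[0.1,-0.0127,0.0304,0.001,0,0,0],[0.1,-0.0156,0.0316,0.001,0,0,0],[0.1,-0.0156,0.0316,0.001,0,0,0],[0.1,-0.0156,0.0316,0.001,0,0,0]]'|sed -n 2,4p; python3 -m jog '[[0.1,0,0,0,0,0,0],[0.1,-0.003,0.0008,0,0,0,0],[0.1,-0.006,0.0013,0,0,0,0],[0.1,-0.0091,0.0014,0,0,0,0],[0.1,-0.0122,0.0011,0,0,0,0],[0.1,-0.0152,0.0005,0,0,0,0],[0.1,-0.0181,-0.0005,0,0,0,0],[0.1,-0.0208,-0.0019,0,0,0,0],[0.1,-0.0234,-0.0035,0,0,0,0],[0.1,-0.0258,-0.0055,0,0,0,0],[0.1,-0.0279,-0.0077,0,0,0,0],[0.1,-0.0297,-0.0102,0,0,0,0],[0.1,-0.0313,-0.0129,0,0,0,0],[0.1,-0.0325,-0.0157,0,0,0,0],[0.1,-0.0325,-0.0157,0,0,0,0],[0.1,-0.0325,-0.0157,0,0,0,0],[0.1,-0.0325,-0.0157,0,0,0,0]]'; python3 - <<'E'
from h import *
s=bot.read_state(); tip=np.array(s['position'])+np.array(s['tcp_rot'])[:,2]*.1104; print(tip)
cap('top');cap('side')
for n in ('top','side'): print([np.round(r['xyz'],3).tolist() for r in models.tip_of(n,'pen')[:2]],[np.round(r['xyz'],3).tolist() for r in models.tip_of(n,'boss_s2')[:3]],[np.round(r['xyz'],3).tolist() for r in models.tip_of(n,'box_s2')[:12]])
locate('boss',[.459,-.002,.31]);locate('box',[.4625,-.229,.18])
E
```

```text
position: [0.4709, 0.0013, 0.1192]
tcp_rot: [[0.004, 1.0, -0.001], [1.0, -0.004, 0.001], [0.001, -0.001, -1.0]]
force: [0.1, 0.1, -1.2]
time_s: 32.1
position: [0.4553, -0.0312, 0.1192]
tcp_rot: [[0.004, 1.0, -0.0], [1.0, -0.004, 0.001], [0.001, -0.0, -1.0]]
force: [-0.1, 0.5, -0.5]
opening: 0.197
grasp_force: 30.0
[ 0.4552991  -0.03113303  0.00884117]
[] [[0.459, -0.226, 0.0], [0.442, 0.017, 0.013], [0.47, 0.004, 0.013]] [[0.258, -0.497, 0.008], [0.439, -0.262, 0.012], [0.459, -0.201, 0.012], [0.245, -0.313, 0.012], [0.441, -0.558, 0.01], [0.301, -0.299, 0.007], [0.427, -0.208, 0.008], [0.471, -0.257, 0.01], [0.24, -0.277, 0.01], [0.236, -0.442, 0.011], [0.287, -0.477, 0.01], [0.462, -0.508, 0.009]]
[] [[0.468, 0.004, 0.009], [0.453, -0.029, 0.008], [0.441, 0.02, 0.009]] [[0.435, -0.262, 0.013], [0.3, -0.306, 0.01], [0.434, -0.499, 0.011], [0.238, -0.283, 0.011], [0.29, -0.272, 0.005], [0.472, -0.255, 0.01], [0.428, -0.205, 0.01], [0.411, -0.548, 0.01], [0.246, -0.31, 0.01], [0.458, -0.509, 0.01], [0.459, -0.2, 0.01], [0.456, 0.23, -0.001]]
boss both ['side'] [ 0.4585 -0.0028  0.3379] -0.938
box both ['top', 'side'] [ 0.4632 -0.2298  0.1768] -0.87
    top [ 0.4637 -0.2299  0.1704] -0.955
    side [ 0.4617 -0.2289  0.2095] -0.792
```

```bash
python3 -m jog '[[0.1,0,0,-0.03,0,0,0],[0.1,0,0,-0.055,0,0,0],[0.1,-0.06,-0.008,-0.055,0,0,0],[0.1,-0.12,-0.016,-0.055,0,0,0],[0.1,-0.175,-0.0259,-0.055,0,0,0],[0.1,-0.175,-0.0259,-0.055,0,0,0],[0.1,-0.175,-0.0259,-0.055,0,0,0]]'; python3 - <<'E'
from h import *
s=bot.read_state(); tip=np.array(s['position'])+np.array(s['tcp_rot'])[:,2]*.1104; print(tip)
cap('top');cap('side')
locate('boss',[.459,-.002,.31],each=False);locate('box',[.4625,-.229,.18])
E
```

```text
time_s: 33.58
position: [0.428, -0.2056, 0.1739]
tcp_rot: [[0.005, 1.0, -0.002], [1.0, -0.005, 0.002], [0.002, -0.002, -1.0]]
force: [-0.9, 0.0, -1.1]
opening: 0.2
grasp_force: 30.0
[ 0.427767   -0.20534151  0.06347939]
boss both ['top', 'side'] [ 0.4596 -0.0037  0.35  ] -0.94
box both ['side'] [ 0.4609 -0.2292  0.1773] -0.936
```

```bash
python3 -m jog '[[0.1,0,0,0.025,0,0,0],[0.1,0,0,0.045,0,0,0],[0.1,0,0,0.054,0,0,0],[0.1,0,0,0.0545,0,0,0],[0.1,0,0,0.0545,0,0,0]]'; python3 - <<'E'
from h import *
s=bot.read_state(); tip=np.array(s['position'])+np.array(s['tcp_rot'])[:,2]*.1104; print(tip)
R=np.array(s['tcp_rot'])[:2,:2]
L=lambda a,b,n:a+np.linspace(0,1,n+1)[1:,None]*(b-a)
c=np.array([[.4287,-.206],[.462,-.2005],[.473,-.2563],[.4392,-.2628]])
for P,o in((L(c[0],c[1],11),tip[:2]),(L(c[1],c[2],19),c[1]),(L(c[2],c[3],12),c[2])): print(((P-o)@R*1000).round(1).tolist())
E
```

```text
time_s: 34.5
position: [0.429, -0.2062, 0.1201]
tcp_rot: [[0.004, 1.0, 0.0], [1.0, -0.004, -0.0], [-0.0, 0.0, -1.0]]
force: [-0.1, -0.4, -0.5]
opening: 0.199
grasp_force: 30.0
[ 0.42900987 -0.20625206  0.00973028]
[[0.8, 2.7], [1.3, 5.7], [1.8, 8.8], [2.3, 11.8], [2.8, 14.8], [3.3, 17.8], [3.8, 20.9], [4.3, 23.9], [4.9, 26.9], [5.4, 29.9], [5.9, 33.0]]
[[-2.9, 0.6], [-5.9, 1.2], [-8.8, 1.8], [-11.7, 2.4], [-14.7, 3.0], [-17.6, 3.5], [-20.5, 4.1], [-23.5, 4.7], [-26.4, 5.3], [-29.3, 5.9], [-32.3, 6.5], [-35.2, 7.1], [-38.1, 7.7], [-41.1, 8.3], [-44.0, 8.9], [-47.0, 9.4], [-49.9, 10.0], [-52.8, 10.6], [-55.8, 11.2]]
[[-0.6, -2.8], [-1.1, -5.6], [-1.7, -8.4], [-2.2, -11.3], [-2.8, -14.1], [-3.3, -16.9], [-3.9, -19.7], [-4.4, -22.5], [-5.0, -25.3], [-5.5, -28.1], [-6.1, -31.0], [-6.6, -33.8]]
```

```bash
python3 -m jog '[[0.1,0,0,0,0,0,0],[0.1,0,0,0,0,0,0],[0.1,0.0008,0.0027,0,0,0,0],[0.1,0.0013,0.0057,0,0,0,0],[0.1,0.0018,0.0088,0,0,0,0],[0.1,0.0023,0.0118,0,0,0,0],[0.1,0.0028,0.0148,0,0,0,0],[0.1,0.0033,0.0178,0,0,0,0],[0.1,0.0038,0.0209,0,0,0,0],[0.1,0.0043,0.0239,0,0,0,0],[0.1,0.0049,0.0269,0,0,0,0],[0.1,0.0054,0.0299,0,0,0,0],[0.1,0.0059,0.033,0,0,0,0],[0.1,0.0059,0.033,0,0,0,0],[0.1,0.0059,0.033,0,0,0,0],[0.1,0.0059,0.033,0,0,0,0]]'|sed -n 2,4p; python3 -m jog '[[0.1,-0.0029,0.0006,0,0,0,0],[0.1,-0.0059,0.0012,0,0,0,0],[0.1,-0.0088,0.0018,0,0,0,0],[0.1,-0.0117,0.0024,0,0,0,0],[0.1,-0.0147,0.003,0,0,0,0],[0.1,-0.0176,0.0035,0,0,0,0],[0.1,-0.0205,0.0041,0,0,0,0],[0.1,-0.0235,0.0047,0,0,0,0],[0.1,-0.0264,0.0053,0,0,0,0],[0.1,-0.0293,0.0059,0,0,0,0],[0.1,-0.0323,0.0065,0,0,0,0],[0.1,-0.0352,0.0071,0,0,0,0],[0.1,-0.0381,0.0077,0,0,0,0],[0.1,-0.0411,0.0083,0,0,0,0],[0.1,-0.044,0.0089,0,0,0,0],[0.1,-0.047,0.0094,0,0,0,0],[0.1,-0.0499,0.01,0,0,0,0],[0.1,-0.0528,0.0106,0,0,0,0],[0.1,-0.0558,0.0112,0,0,0,0],[0.1,-0.0558,0.0112,0,0,0,0]]'|sed -n 2,4p; python3 -m jog '[[0.1,0,0,0,0,0,0],[0.1,0,0,0,0,0,0],[0.1,0,0,0,0,0,0],[0.1,-0.0006,-0.0028,0,0,0,0],[0.1,-0.0011,-0.0056,0,0,0,0],[0.1,-0.0017,-0.0084,0,0,0,0],[0.1,-0.0022,-0.0113,0,0,0,0],[0.1,-0.0028,-0.0141,0,0,0,0],[0.1,-0.0033,-0.0169,0,0,0,0],[0.1,-0.0039,-0.0197,0,0,0,0],[0.1,-0.0044,-0.0225,0,0,0,0],[0.1,-0.005,-0.0253,0,0,0,0],[0.1,-0.0055,-0.0281,0,0,0,0],[0.1,-0.0061,-0.031,0,0,0,0],[0.1,-0.0066,-0.0338,0,0,0,0],[0.1,-0.0066,-0.0338,0,0,0,0],[0.1,-0.0066,-0.0338,0,0,0,0],[0.1,-0.0066,-0.0338,0,0,0,0]]'; python3 - <<'E'
from h import *
s=bot.read_state(); tip=np.array(s['position'])+np.array(s['tcp_rot'])[:,2]*.1104; print(tip)
cap('top');cap('side')
locate('box',[.4625,-.229,.18]);locate('boss',[.459,-.002,.33])
for n in ('top','side'): print([np.round(r['xyz'],3).tolist() for r in models.tip_of(n,'box_s2')[:14]])
E
```

```text
position: [0.4614, -0.2003, 0.1196]
tcp_rot: [[0.004, 1.0, -0.001], [1.0, -0.004, 0.001], [0.001, -0.001, -1.0]]
force: [0.1, 0.1, -1.0]
position: [0.4727, -0.2565, 0.1196]
tcp_rot: [[0.005, 1.0, -0.0], [1.0, -0.005, 0.0], [0.0, -0.0, -1.0]]
force: [-0.2, 0.9, -0.8]
time_s: 41.25
position: [0.4388, -0.2627, 0.1196]
tcp_rot: [[0.004, 1.0, -0.0], [1.0, -0.004, 0.001], [0.001, -0.0, -1.0]]
force: [0.4, -0.1, -1.0]
opening: 0.198
grasp_force: 30.0
[ 0.43875581 -0.26260073  0.00921344]
box both ['side'] [ 0.4605 -0.2291  0.1926] -0.926
boss both ['side'] [ 0.4591 -0.0038  0.3284] -0.956
[[0.289, -0.478, 0.01], [0.441, -0.558, 0.012], [0.426, -0.208, 0.006], [0.437, -0.263, 0.011], [0.462, -0.202, 0.012], [0.462, -0.504, 0.011], [0.263, -0.427, 0.011], [0.467, -0.256, 0.01], [0.233, -0.443, 0.012], [0.255, -0.496, 0.009], [0.429, -0.492, 0.011], [0.407, -0.545, 0.008]]
[[0.438, -0.261, 0.013], [0.436, -0.558, 0.008], [0.46, -0.508, 0.006], [0.458, -0.198, 0.013], [0.301, -0.305, 0.009], [0.43, -0.501, 0.012], [0.469, -0.253, 0.007], [0.429, -0.204, 0.01], [0.41, -0.545, 0.012], [0.291, -0.27, 0.008]]
```

```bash
python3 -m jog '[[0.1,0,0,-0.05,0,0,0],[0.1,0,0,-0.1,0,0,0],[0.1,0,0,-0.126,0,0,0],[0.1,-0.05,-0.011,-0.126,0,0,0],[0.1,-0.1,-0.02,-0.126,0,0,0],[0.1,-0.1122,-0.0223,-0.126,0,0,0],[0.1,-0.1122,-0.0223,-0.126,0,0,0],[0.1,-0.1122,-0.0223,-0.126,0,0,0],[0.1,-0.1122,-0.0223,-0.126,0,0,0]]'; python3 - <<'E'
from h import *
s=bot.read_state(); tip=np.array(s['position'])+np.array(s['tcp_rot'])[:,2]*.1104; print(tip)
im,d=cap('side');cap('top')
print([np.round(r['xyz'],3).tolist() for r in models.tip_of('side','pen')[:2]],px('side',[tip]))
locate('stand',[.416,-.374,0],yaw=False)
cv2.imwrite('pics/st.png',cv2.resize(im[100:190,280:360],None,fx=5,fy=5))
E
```

```text
time_s: 42.78
position: [0.4162, -0.3733, 0.2455]
tcp_rot: [[0.003, 1.0, -0.001], [1.0, -0.003, 0.002], [0.002, -0.001, -1.0]]
force: [-0.9, -0.3, -0.5]
opening: 0.199
grasp_force: 30.0
[ 0.41608801 -0.37310718  0.13505601]
[[0.454, -0.029, 0.009], [0.415, -0.372, 0.136]] [[319.05941493 134.74393749]]
stand both ['top', 'side'] [ 0.4168 -0.3729] -0.815
    top [ 0.4195 -0.3706] -0.746
    side [ 0.4163 -0.3759] -0.953
```

View pics/st.png

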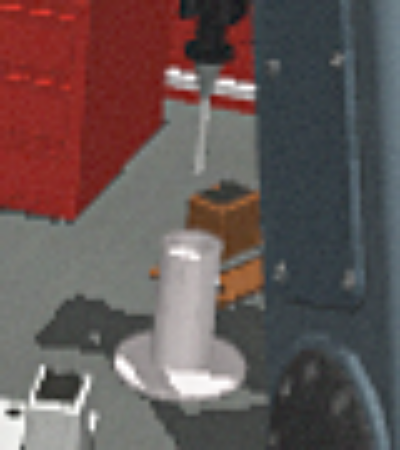

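The tip hangs over the tube (crop (198,170), rim at (190,240)). Lowering it.

```bash
python3 -m jog '[[0.1,-0.0013,0,0.01,0,0,0],[0.1,-0.0013,0,0.03,0,0,0],[0.1,-0.0013,0,0.05,0,0,0],[0.1,-0.0013,0,0.07,0,0,0],[0.1,-0.0013,0,0.085,0,0,0],[0.1,-0.0013,0,0.095,0,0,0],[0.1,-0.0013,0,0.105,0,0,0],[0.1,-0.0013,0,0.112,0,0,0],[0.1,-0.0013,0,0.112,0,0,0]]'; python3 -m jog '[[0.1,0,0,0.003,0,0,0],[0.1,0,0,0.006,0,0,0],[0.1,0,0,0.006,0,0,0]]'
```

```text
time_s: 44.15
position: [0.4157, -0.3755, 0.1331]
tcp_rot: [[0.004, 1.0, -0.001], [1.0, -0.004, 0.002], [0.002, -0.001, -1.0]]
force: [0.9, 0.2, -1.6]
opening: 0.2
grasp_force: 30.0
time_s: 44.52
position: [0.4158, -0.3753, 0.1273]
tcp_rot: [[0.004, 1.0, -0.001], [1.0, -0.004, 0.002], [0.002, -0.001, -1.0]]
force: [0.1, 3.4, -1.2]
opening: 0.199
grasp_force: 30.0
```

```bash
python3 -m jog '[[0.1,0,0,0.0015,0,0,0],[0.1,0,0,0.0015,0,0,0],[0.4,0,0,0.0015,0,0,0],[0.4,0,0,0.0015,0,0,0],[0.4,0,0,0.0015,0,0,0],[0.4,0,0,-0.04,0,0,0],[0.4,0,0,-0.1,0,0,0],[0.4,0,0,-0.13,0,0,0],[0.4,0,0,-0.13,0,0,0]]'; python3 - <<'E'
from h import *
im,d=cap('side');cap('top')
print([np.round(r['xyz'],3).tolist() for r in models.tip_of('side','pen')[:2]],rect('side',d,(.417,-.374),.03,.085,.11),rect('side',d,(.417,-.374),.03,.14,.18))
locate('pen',[.416,-.374,0],z=.015,yaw=False)
cv2.imwrite('pics/st2.png',cv2.resize(im[100:190,280:360],None,fx=5,fy=5))
E
```

```text
time_s: 45.65
position: [0.4172, -0.378, 0.2605]
tcp_rot: [[0.004, 1.0, 0.004], [1.0, -0.004, -0.006], [-0.006, 0.004, -1.0]]
force: [-1.0, 0.5, 0.3]
opening: 0.403
grasp_force: 0.0
[[0.601, 0.208, 0.058]] (94, 413.2, -367.2, 37.2, 31.1, 30.9, 'zmed', 94.5, 'mean', array([ 413. , -365.5])) (68, 413.7, -371.4, 18.5, 16.3, 24.1, 'zmed', 157.6, 'mean', array([ 414.3, -369.8]))
pen both ['top', 'side'] [ 0.417  -0.3769] -0.627
    top [ 0.4209 -0.3703] -0.515
    side [ 0.4169 -0.3783] -0.769
```

View pics/st2.png

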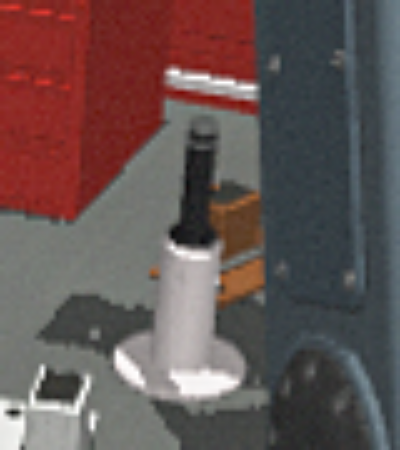

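```bash
python3 - <<'E'
from h import *
a=cv2.imread('pics/side0.png')[100:190,280:360]; im,d=cap('side'); b=im[100:190,280:360]
cv2.imwrite('pics/cmp.png',cv2.resize(np.hstack([a,b]),None,fx=4.5,fy=4.5,interpolation=cv2.INTER_CUBIC))
E
```

```text
(no output)
```

View pics/cmp.png

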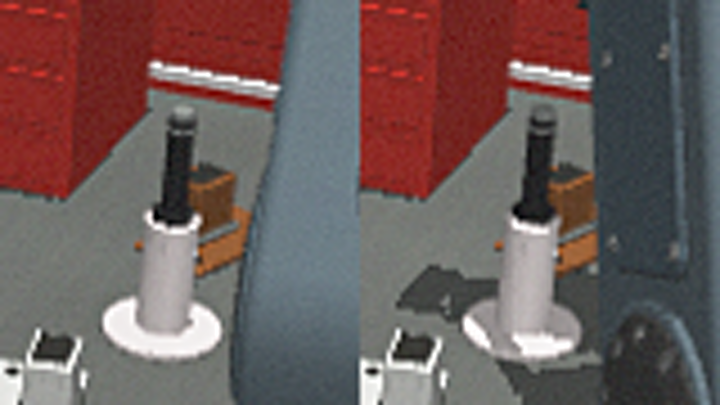

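The pen looks just as at the start (left start, right now): collar on the rim at crop (533,213). Next the fader.

```bash
python3 -m jog '[[0.5,0.5885,0.182,0,0,0,91.2],[0.5,0.5885,0.182,0,0,0,91.2],[0.5,0.5885,0.182,0,0,0,91.2],[0.5,0.5885,0.182,0,0,0,91.2],[0.5,0.5885,0.182,0,0,0,91.2],[0.5,0.5885,0.182,0,0,0,91.2],[0.5,0.5885,0.182,0,0,0,91.2],[0.5,0.5885,0.182,0,0,0,91.2],[0.5,0.5885,0.182,0,0,0,91.2],[0.5,0.5885,0.182,0,0,0,91.2],[0.5,0.5885,0.182,0,0,0,91.2],[0.5,0.5885,0.182,0.05,0,0,91.2],[0.5,0.5885,0.182,0.08,0,0,91.2],[0.5,0.5885,0.182,0.08,0,0,91.2],[0.5,0.5885,0.182,0.08,0,0,91.2]]'
```

```text
time_s: 47.82
position: [0.6012, 0.2116, 0.1783]
tcp_rot: [[1.0, -0.026, 0.0], [-0.026, -1.0, 0.001], [0.0, -0.001, -1.0]]
force: [-0.2, -0.2, -0.0]
opening: 0.497
grasp_force: 0.0
```

```bash
python3 -m jog '[[0.5,0,0.0015,0.05,0,0,0],[0.5,0,0.0015,0.085,0,0,0],[0.5,0,0.0015,0.1005,0,0,0],[0.5,0,0.0015,0.1005,0,0,0],[0.15,0,0.0015,0.1005,0,0,0],[0.15,0,0.0015,0.1005,0,0,0],[0.15,0,0.0015,0.1005,0,0,0],[0.15,0,0.0015,0.1005,0,0,0]]' | grep -E 'pos|for|open'; python3 -m jog '[[0.15,0,0.012,0,0,0,0],[0.15,0,0.024,0,0,0,0],[0.15,0,0.036,0,0,0,0],[0.15,0,0.048,0,0,0,0],[0.15,0,0.06,0,0,0,0],[0.15,0,0.068,0,0,0,0],[0.15,0,0.072,0,0,0,0],[0.15,0,0.074,0,0,0,0],[0.15,0,0.074,0,0,0,0]]'| grep -E 'pos|for|open'
```

```text
position: [0.6009, 0.2103, 0.0783]
force: [-0.5, 0.2, 3.7]
opening: 0.232
grasp_force: 30.0
position: [0.5992, 0.1355, 0.0782]
force: [0.5, 0.4, 5.8]
opening: 0.222
grasp_force: 30.0
```

```bash
for i in 1; do python3 -m jog '[[0.15,0,0.001,0,0,0,0],[0.15,0,0.002,0,0,0,0],[0.15,0,0.002,0,0,0,0]]'; python3 -m jog '[[0.15,0,0.001,0,0,0,0],[0.15,0,0.0015,0,0,0,0]]';done| grep -E 'pos|force: \['
```

```text
position: [0.5991, 0.1341, 0.0782]
force: [-0.2, 2.6, 5.2]
position: [0.5991, 0.134, 0.0782]
force: [-0.2, 6.6, 5.9]
```

```bash
python3 -m jog '[[0.15,0,-0.001,0,0,0,0],[0.5,0,-0.001,0,0,0,0],[0.5,0,-0.001,0,0,0,0],[0.5,0,-0.001,0,0,0,0],[0.5,0,-0.001,-0.06,0,0,0],[0.5,0,-0.001,-0.12,0,0,0],[0.5,0,-0.001,-0.12,0,0,0]]'; python3 - <<'E'
from h import *
for n in ('top','side'):
    _,d=cap(n); print(n,rect(n,d,(.5985,.134),.03,.083,.095)); print(rect(n,d,(.434,.2237),.075,.045,.06))
locate('tab',[.459,.225,.045]);locate('boss',[.459,-.003,.33]);locate('box',[.4615,-.229,.18])
E
```

```text
time_s: 51.45
position: [0.6023, 0.1337, 0.2026]
tcp_rot: [[1.0, -0.025, 0.011], [-0.025, -1.0, 0.001], [0.011, -0.001, -1.0]]
force: [-0.2, 0.3, -0.8]
opening: 0.498
grasp_force: 0.0
top (21, 592.4, 131.3, 17.9, 9.5, 87.1, 'zmed', 88.6, 'mean', array([591.7, 132.4]))
(38, 436.0, 192.5, 6.5, 40.6, 0.8, 'zmed', 52.6, 'mean', array([435.7, 190.8]))
side (72, 598.3, 135.1, 21.1, 27.7, 83.3, 'zmed', 87.8, 'mean', array([596.7, 136.4]))
(203, 432.0, 224.6, 10.2, 101.2, 1.7, 'zmed', 52.8, 'mean', array([430.8, 229.5]))
tab both ['top', 'side'] [0.4593 0.2222 0.0598] -0.617
    top [0.4602 0.2242 0.0208] -0.47
    side [0.4595 0.2231 0.0567] -0.765
boss both ['top', 'side'] [ 0.4596 -0.0034  0.318 ] -0.953
    top [ 0.4604 -0.0034  0.3155] -0.956
    side [ 0.4591 -0.0033  0.3188] -0.955
box both ['top', 'side'] [ 0.4625 -0.23    0.1927] -0.925
    top [ 0.463  -0.23    0.1933] -0.955
    side [ 0.4614 -0.229   0.1794] -0.909
```

```bash
python3 -m jog '[[0.5,-0.06,-0.03,0,0,0,-93.8],[0.5,-0.12,-0.06,0,0,0,-93.8],[0.5,-0.171,-0.0856,0,0,0,-93.8],[0.5,-0.171,-0.0856,0,0,0,-93.8],[0.5,-0.171,-0.0856,0,0,0,-93.8],[0.5,-0.171,-0.0856,0.03,0,0,-93.8],[0.5,-0.171,-0.0856,0.06,0,0,-93.8],[0.5,-0.171,-0.0856,0.075,0,0,-93.8],[0.5,-0.171,-0.0856,0.075,0,0,-93.8],[0.5,-0.171,-0.0856,0.075,0,0,-93.8],[0.5,-0.171,-0.0856,0.075,0,0,-93.8]]'
```

```text
time_s: 53.22
position: [0.4298, 0.2236, 0.1223]
tcp_rot: [[-0.039, 0.999, -0.001], [0.999, 0.039, 0.001], [0.001, -0.001, -1.0]]
force: [-0.3, -0.2, 0.1]
opening: 0.499
grasp_force: 0.0
```

```bash
python3 -m jog '[[0.5,0,0.0037,0.04,0,0,0],[0.5,0,0.0037,0.075,0,0,0],[0.5,0,0.0037,0.09,0,0,0],[0.5,0,0.0037,0.0925,0,0,0],[0.5,0,0.0037,0.0925,0,0,0],[0,0,0.0037,0.0925,0,0,0],[0,0,0.0037,0.0925,0,0,0],[0,0,0.0037,0.0925,0,0,0],[0,0,0.0037,0.0925,0,0,0],[0,0,0.0037,0.0925,0,0,0],[0,0,0.0037,0.0925,0,0,0]]'; python3 -m jog '[[0,0,0,-0.01,0,0,0],[0,0,0,-0.04,0,0,0],[0,0,0,-0.1,0,0,0],[0,0,0,-0.14,0,0,0],[0,0,0,-0.14,0,0,0],[0,0,0,-0.14,0,0,0]]'
```

```text
time_s: 54.6
position: [0.4325, 0.2237, 0.03]
tcp_rot: [[-0.041, 0.999, -0.002], [0.999, 0.041, 0.0], [0.0, -0.002, -1.0]]
force: [-2.1, -0.8, 4.0]
opening: 0.092
grasp_force: 30.0
time_s: 55.35
position: [0.4324, 0.2234, 0.1691]
tcp_rot: [[-0.041, 0.999, -0.003], [0.999, 0.041, 0.0], [0.0, -0.003, -1.0]]
force: [-0.3, -0.1, -4.5]
opening: 0.091
grasp_force: 30.0
```

```bash
python3 -m jog '[[0,-0.5078,0.2028,0,0,0,86],[0,-0.5078,0.2028,0,0,0,86],[0,-0.5078,0.2028,0,0,0,86],[0,-0.5078,0.2028,0,0,0,86],[0,-0.5078,0.2028,0,0,0,86],[0,-0.5078,0.2028,0,0,0,86],[0,-0.5078,0.2028,0,0,0,86],[0,-0.5078,0.2028,0,0,0,86],[0,-0.5078,0.2028,0,0,0,86],[0,-0.5078,0.2028,0,0,0,86],[0,-0.5078,0.2028,0.03,0,0,86],[0,-0.5078,0.2028,0.06,0,0,86],[0,-0.5078,0.2028,0.06,0,0,86],[0,-0.5078,0.2028,0.06,0,0,86],[0,-0.5078,0.2028,0.06,0,0,86]]'; python3 - <<'E'
from h import *
im,_=cap('top'); im2,_=cap('side')
cv2.imwrite('pics/tr.png',np.hstack([cv2.resize(im[90:220,230:380],(390,338)),cv2.resize(im2[120:250,160:310],(390,338))]))
E
```

```text
time_s: 57.22
position: [0.6578, -0.2755, 0.1109]
tcp_rot: [[0.994, 0.111, 0.002], [0.111, -0.994, -0.001], [0.002, 0.001, -1.0]]
force: [-0.4, -0.4, -3.9]
opening: 0.089
grasp_force: 30.0
```

View pics/tr.png

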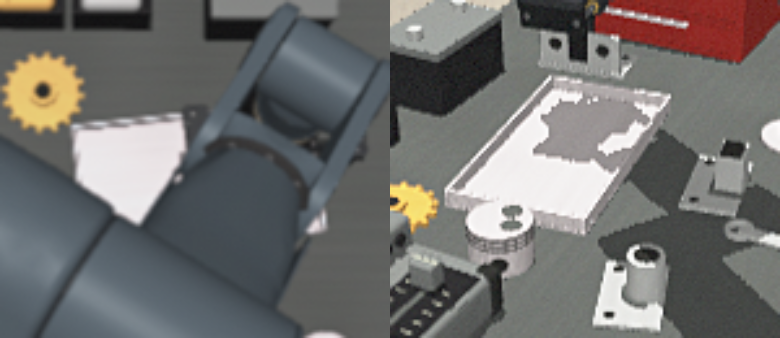

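The bracket hangs level over the tray's far end (side crop (585,55)) and the tray is clear. Lowering it.

```bash
python3 -m jog '[[0,-0.002,0,0.03,0,0,0],[0,-0.002,0,0.055,0,0,0],[0,-0.002,0,0.07,0,0,0],[0,-0.002,0,0.074,0,0,0],[0,-0.002,0,0.0755,0,0,0],[0,-0.002,0,0.0755,0,0,0]]'; python3 -m jog '[[0,0,0,0.001,0,0,0],[0,0,0,0.001,0,0,0]]' | grep -E 'pos|force: \['
```

```text
time_s: 58.08
position: [0.6556, -0.2759, 0.035]
tcp_rot: [[0.994, 0.111, 0.001], [0.111, -0.994, -0.0], [0.001, 0.001, -1.0]]
force: [-0.1, 0.4, -3.9]
opening: 0.089
grasp_force: 30.0
position: [0.6555, -0.2759, 0.0341]
force: [-0.0, -0.3, -0.0]
```

```bash
python3 -m jog '[[0.35,0,0,0,0,0,0],[0.35,0,0,0,0,0,0],[0.35,0,0,0,0,0,0],[0.35,0,0,-0.04,0,0,0],[0.35,0,0,-0.09,0,0,0],[0.35,0,0,-0.12,0,0,0],[0.7,-0.06,-0.02,-0.12,0,0,-4.3],[0.7,-0.12,-0.04,-0.12,0,0,-4.3],[0.7,-0.18,-0.06,-0.12,0,0,-4.3],[0.7,-0.2033,-0.0669,-0.11,0,0,-4.3],[0.7,-0.2033,-0.0669,-0.1,0,0,-4.3],[0.7,-0.2033,-0.0669,-0.1,0,0,-4.3],[0.7,-0.2033,-0.0669,-0.1,0,0,-4.3]]'; python3 - <<'E'
from h import *
im,_=cap('top'); im2,_=cap('side')
cv2.imwrite('pics/tr2.png',np.hstack([cv2.resize(im[110:260,230:380],(390,390)),cv2.resize(im2[120:250,160:310],(390,338))]) if 0 else np.hstack([cv2.resize(im[90:220,230:380],(390,338)),cv2.resize(im2[120:250,160:310],(390,338))]))
locate('tab',[.6588,-.3015,-1.46],z=.004)
locate('box',[.4615,-.229,.18],each=False)
E
```

```text
time_s: 59.95
position: [0.4471, -0.2325, 0.1332]
tcp_rot: [[0.983, 0.185, 0.001], [0.185, -0.983, -0.001], [0.001, 0.001, -1.0]]
force: [-0.0, -0.8, 0.2]
opening: 0.702
grasp_force: 0.0
tab both ['top', 'side'] [ 0.6617 -0.3036 -1.4629] -0.944
    top [ 0.6619 -0.3038 -1.4408] -0.955
    side [ 0.6598 -0.3032 -1.5234] -0.95
box both ['side'] [ 0.4609 -0.2308  0.1601] -0.929
```

View pics/tr2.png

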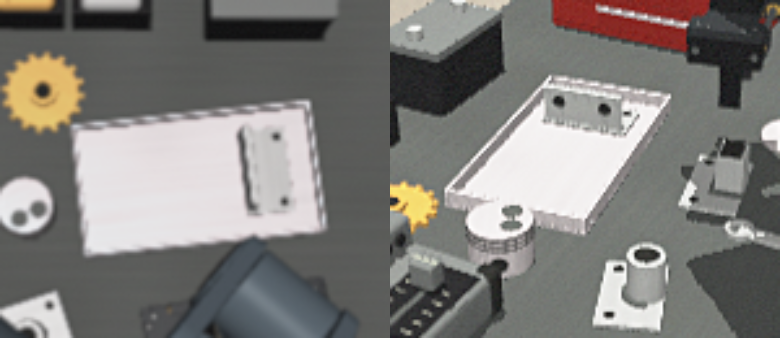

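The plate bracket lies flat in the tray at (265,170) of the top crop. Next the box.

```bash
python3 -m jog '[[0.7,0,0,0.04,0,0,0],[0.7,0,0,0.08,0,0,0],[0.7,0,0,0.1,0,0,0],[0.7,0,0,0.103,0,0,0],[0.7,0,0,0.103,0,0,0],[0.2,0,0,0.103,0,0,0],[0.2,0,0,0.103,0,0,0],[0.2,0,0,0.103,0,0,0],[0.2,0,0,0.103,0,0,0],[0.2,0,0,0.103,0,0,0]]'; python3 -m jog '[[0.2,0,0,-0.01,0,0,0],[0.2,0,0,-0.04,0,0,0],[0.2,0,0,-0.1,0,0,0],[0.2,0,0,-0.1,0,0,0],[0.2,0,0,-0.1,0,0,0]]'
```

```text
time_s: 61.5
position: [0.4454, -0.2312, 0.0309]
tcp_rot: [[0.983, 0.185, -0.0], [0.185, -0.983, 0.001], [-0.0, -0.001, -1.0]]
force: [0.0, 2.3, 5.7]
opening: 0.5
grasp_force: 30.0
time_s: 62.12
position: [0.4447, -0.2311, 0.1299]
tcp_rot: [[0.983, 0.185, -0.002], [0.185, -0.983, 0.001], [-0.001, -0.001, -1.0]]
force: [-0.1, 1.2, -4.8]
opening: 0.505
grasp_force: 30.0
```

```bash
python3 -m jog '[[0.2,0.05,0.01,0,0,0,-85.6],[0.2,0.1,0.02,0,0,0,-85.6],[0.2,0.15,0.03,0,0,0,-85.6],[0.2,0.2028,0.04,0,0,0,-85.6],[0.2,0.2028,0.04,0,0,0,-85.6],[0.2,0.2028,0.04,0,0,0,-85.6],[0.2,0.2028,0.04,0,0,0,-85.6],[0.2,0.2028,0.04,0,0,0,-85.6],[0.2,0.2028,0.04,0,0,0,-85.6],[0.2,0.2028,0.04,0.02,0,0,-85.6],[0.2,0.2028,0.04,0.04,0,0,-85.6],[0.2,0.2028,0.04,0.04,0,0,-85.6],[0.2,0.2028,0.04,0.04,0,0,-85.6]]'
```

```text
time_s: 63.75
position: [0.6521, -0.2334, 0.0895]
tcp_rot: [[-0.108, 0.994, -0.001], [0.994, 0.108, 0.001], [0.001, -0.001, -1.0]]
force: [1.0, -0.0, -4.1]
opening: 0.508
grasp_force: 30.0
```

Bottom now at about 58 mm; 54 mm to go.

```bash
python3 -m jog '[[0.2,0,0,0.025,0,0,0],[0.2,0,0,0.045,0,0,0],[0.2,0,0,0.051,0,0,0],[0.2,0,0,0.0525,0,0,0],[0.2,0,0,0.0525,0,0,0]]'; python3 -m jog '[[0.2,0,0,0.0015,0,0,0],[0.2,0,0,0.0015,0,0,0]]' | grep -E 'pos|force: \['
```

```text
time_s: 64.38
position: [0.6527, -0.2336, 0.0382]
tcp_rot: [[-0.109, 0.994, 0.001], [0.994, 0.109, -0.0], [-0.0, 0.001, -1.0]]
force: [0.0, -0.2, -4.5]
opening: 0.502
grasp_force: 30.0
position: [0.6523, -0.2334, 0.0364]
force: [0.1, 0.4, -3.4]
```

```bash
python3 -m jog '[[0.2,0,0,0.0016,0,0,0],[0.2,0,0,0.0016,0,0,0]]' | grep -E 'pos|force: \['; python3 -m jog '[[0.7,0,0,0,0,0,0],[0.7,0,0,0,0,0,0],[0.7,0,0,0,0,0,0],[0.7,0,0,-0.05,0,0,0],[0.7,0,0,-0.1,0,0,0],[0.7,0,0,-0.13,0,0,0],[0.68,0.05,-0.04,-0.13,0,0,78],[0.68,0.1,-0.08,-0.13,0,0,78],[0.68,0.15,-0.11,-0.13,0,0,78],[0.68,0.2,-0.14,-0.13,0,0,78],[0.68,0.2467,-0.1795,-0.13,0,0,78],[0.68,0.2467,-0.1795,-0.13,0,0,78],[0.68,0.2467,-0.1795,-0.12,0,0,78],[0.68,0.2467,-0.1795,-0.1,0,0,78],[0.68,0.2467,-0.1795,-0.1,0,0,78],[0.68,0.2467,-0.1795,-0.1,0,0,78]]'; python3 - <<'E'
from h import *
cap('top');cap('side')
locate('box',[.651,-.217,1.68],z=.004);locate('boss',[.4596,-.0034,.318])
E
```

```text
position: [0.6524, -0.2334, 0.035]
force: [-0.3, -0.4, -0.0]
time_s: 66.88
position: [0.4472, -0.0078, 0.1351]
tcp_rot: [[0.949, 0.314, 0.0], [0.314, -0.949, 0.0], [0.0, -0.0, -1.0]]
force: [-0.9, -0.8, 1.1]
opening: 0.682
grasp_force: 0.0
box both ['top', 'side'] [ 0.6536 -0.2196  1.675 ] -0.853
    top [ 0.6538 -0.2194  1.6899] -0.934
    side [ 0.6524 -0.2196  1.7383] -0.773
boss both ['side'] [ 0.4594 -0.0035  0.3349] -0.958
```

Box placed. Now grip the boss.

```bash
python3 -m jog '[[0.68,0,0,0.04,0,0,0],[0.68,0,0,0.08,0,0,0],[0.68,0,0,0.1,0,0,0],[0.68,0,0,0.105,0,0,0],[0.68,0,0,0.105,0,0,0],[0.2,0,0,0.105,0,0,0],[0.2,0,0,0.105,0,0,0],[0.2,0,0,0.105,0,0,0],[0.2,0,0,0.105,0,0,0],[0.2,0,0,0.105,0,0,0]]'; python3 -m jog '[[0.2,0,0,-0.01,0,0,0],[0.2,0,0,-0.04,0,0,0],[0.2,0,0,-0.1,0,0,0],[0.2,0,0,-0.1,0,0,0],[0.2,0,0,-0.1,0,0,0]]'; python3 - <<'E'
from h import *
cap('top');cap('side')
locate('boss',[.4596,-.0034,.318],z=.1)
E
```

```text
time_s: 68.42
position: [0.4466, -0.0073, 0.0302]
tcp_rot: [[0.95, 0.313, -0.0], [0.313, -0.95, 0.001], [-0.0, -0.001, -1.0]]
force: [-0.4, 2.5, 6.2]
opening: 0.431
grasp_force: 30.0
time_s: 69.05
position: [0.4459, -0.0076, 0.1294]
tcp_rot: [[0.95, 0.313, -0.002], [0.313, -0.95, 0.001], [-0.001, -0.001, -1.0]]
force: [0.3, 0.4, -4.4]
opening: 0.428
grasp_force: 30.0
boss both ['side'] [ 0.4559 -0.0036  0.3382] -0.621
```

```bash
python3 -m jog '[[0.2,0.035,0.048,0,0,0,-78],[0.2,0.07,0.096,0,0,0,-78],[0.2,0.105,0.144,0,0,0,-78],[0.2,0.1426,0.1932,0,0,0,-78],[0.2,0.1426,0.1932,0,0,0,-78],[0.2,0.1426,0.1932,0,0,0,-78],[0.2,0.1426,0.1932,0,0,0,-78],[0.2,0.1426,0.1932,0,0,0,-78],[0.2,0.1426,0.1932,0.02,0,0,-78],[0.2,0.1426,0.1932,0.04,0,0,-78],[0.2,0.1426,0.1932,0.04,0,0,-78],[0.2,0.1426,0.1932,0.04,0,0,-78]]'; python3 - <<'E'
from h import *
im,_=cap('top'); im2,_=cap('side')
cv2.imwrite('pics/tr3.png',np.hstack([cv2.resize(im[90:220,230:380],(390,338)),cv2.resize(im2[120:250,160:310],(390,338))]))
E
```

```text
time_s: 70.75
position: [0.6428, -0.1465, 0.0889]
tcp_rot: [[-0.109, 0.994, -0.001], [0.994, 0.109, 0.001], [0.001, -0.001, -1.0]]
force: [0.4, -0.2, -3.5]
opening: 0.43
grasp_force: 30.0
```

View pics/tr3.png

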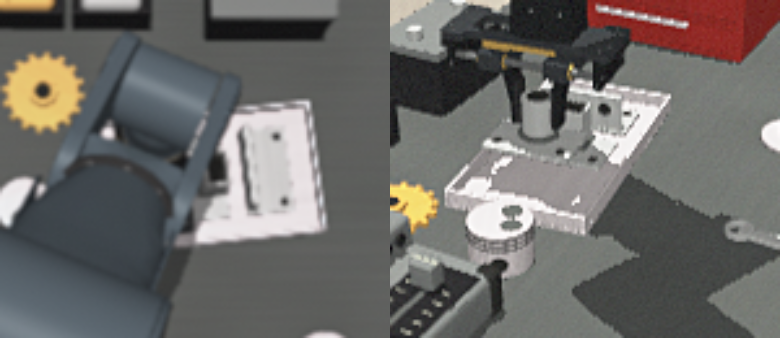

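The boss hangs level over its slot at side crop (540,120), with the box and tab flat behind it. Lowering by 55 mm.

```bash
python3 -m jog '[[0.2,-0.001,0,0.025,0,0,0],[0.2,-0.001,0,0.045,0,0,0],[0.2,-0.001,0,0.052,0,0,0],[0.2,-0.001,0,0.0525,0,0,0],[0.2,-0.001,0,0.0525,0,0,0]]'| grep -E 'pos|force: \['; python3 -m jog '[[0.2,0,0,0.0015,0,0,0],[0.2,0,0,0.0015,0,0,0]]' | grep -E 'pos|force: \['
```

```text
position: [0.6434, -0.1476, 0.0376]
force: [-0.1, 0.5, -4.0]
position: [0.643, -0.1475, 0.0358]
force: [0.4, 0.4, -4.0]
```

```bash
python3 -m jog '[[0.2,0,0,0.0017,0,0,0],[0.2,0,0,0.0017,0,0,0]]' | grep -E 'pos|force: \['; python3 -m jog '[[0.68,0,0,0,0,0,0],[0.68,0,0,0,0,0,0],[0.68,0,0,0,0,0,0],[0.68,0,0,-0.05,0,0,0],[0.68,0,0,-0.1,0,0,0],[0.68,0,0,-0.16,0,0,0],[0.68,0.03,-0.06,-0.2,0,0,0],[0.68,0.06,-0.12,-0.2,0,0,0],[0.68,0.12,-0.18,-0.2,0,0,0],[0.68,0.18,-0.18,-0.2,0,0,0],[0.68,0.24,-0.18,-0.2,0,0,0],[0.68,0.24,-0.18,-0.2,0,0,0],[0.68,0.24,-0.18,-0.2,0,0,0]]'; python3 - <<'E'
from h import *
im,_=cap('top','end'); im2,d=cap('side','ends')
cv2.imwrite('pics/e.png',np.hstack([cv2.resize(im[110:240,130:390],None,fx=1.75,fy=2.6),cv2.resize(im2[90:260,130:350],(330,338))[:338]]))
locate('box',[.651,-.217,1.68],z=.004);locate('boss',[.6403,-.1335,1.68],z=.004);locate('tab',[.6588,-.3015,-1.46],z=.004)
for n in ('top','side'): print([(t,[np.round(r['xyz'],3).tolist() for r in models.tip_of(n,t)[:1]]) for t in ('fader_top','spray','piston','filter','wrench','sprocket','pen')])
print(rect('side',d,(.417,-.374),.03,.085,.11),rect('side',d,(.417,-.374),.03,.14,.18))
E
```

```text
position: [0.6431, -0.1475, 0.0343]
force: [-0.4, 0.7, 0.1]
time_s: 73.6
position: [0.4371, 0.0729, 0.2343]
tcp_rot: [[-0.113, 0.994, -0.0], [0.994, 0.113, 0.001], [0.001, -0.0, -1.0]]
force: [-0.2, -0.7, 0.0]
opening: 0.678
grasp_force: 0.0
box both ['top', 'side'] [ 0.6531 -0.22    1.6779] -0.73
    top [ 0.6524 -0.2197  1.6693] -0.932
    side [ 0.6522 -0.2207  1.7253] -0.527
boss both ['top', 'side'] [ 0.6433 -0.1371  1.7238] -0.911
    top [ 0.6444 -0.1373  1.6899] -0.911
    side [ 0.6414 -0.1358  1.7359] -0.929
tab both ['top', 'side'] [ 0.6621 -0.3035 -1.4628] -0.75
    top [ 0.6622 -0.3031 -1.4642] -0.933
    side [ 0.6617 -0.3043 -1.488 ] -0.577
[('fader_top', [[0.6, 0.136, 0.088]]), ('spray', [[0.42, 0.362, 0.0]]), ('piston', [[0.607, 0.002, 0.002]]), ('filter', [[0.308, 0.317, 0.002]]), ('wrench', [[0.336, -0.148, 0.002]]), ('sprocket', [[0.76, -0.017, -0.003]]), ('pen', [[0.417, -0.376, 0.017]])]
[('fader_top', [[0.665, -0.143, 0.015]]), ('spray', []), ('piston', [[0.606, 0.001, -0.0]]), ('filter', [[0.677, -0.242, 0.017]]), ('wrench', [[0.336, -0.149, 0.0]]), ('sprocket', [[0.756, -0.019, 0.003]]), ('pen', [])]
(95, 412.7, -366.4, 36.4, 33.8, 25.9, 'zmed', 93.6, 'mean', array([ 412.8, -365.2])) (67, 411.9, -374.1, 22.8, 17.9, 53.8, 'zmed', 157.9, 'mean', array([ 414.4, -370.7]))
```

View pics/e.png

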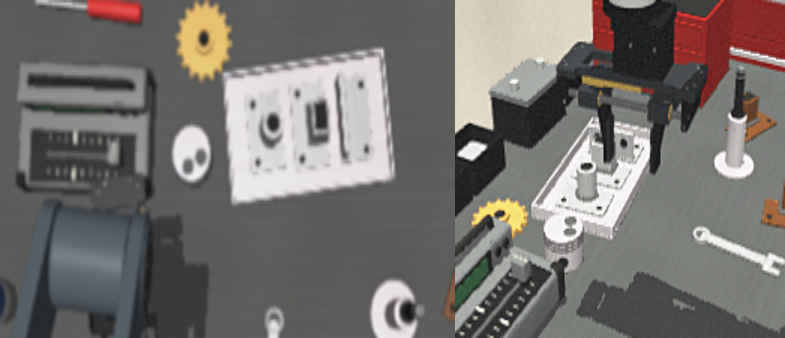

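All three brackets lie flat in the tray (top crop (265,130), (315,125), (355,120)). The fader is at its right-hand end (113,152), the pen is in its stand (395,310) and the gripper is clear.

```bash
python3 -c "
from rig import workorder; print(workorder.hand_in())"
```

```text
the job is handed in; nothing more can be done
None
```

The job is handed in at about 74 s of the 210 s allowed: all three welds were traced, and the last pictures show the pen in its stand, the fader at its zero stop and the three brackets flat in the tray; hand-in returned no verdict.

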